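Move the charged battery from the cradle to the electric hole punch

TASK

The battery pack on the charging cradle is full: press the thumb pad of the cradle's spring catch so that the pack springs loose, slide it off its rail, and slide it onto the rail of the electric hole punch until the punch's catch clicks up behind it and holds it there by itself. Push gently: never ram or lean hard on the cradle or the punch, and leave the crockery and other things on the table where they stand.

Things in the scene. Friction and masses are not known exactly. Their poses are not given: they have to be found in the camera images.
- battery_center (a point): centre of the battery pack, half-way up: black upright block 60 mm long (x), 40 wide (y), 66 high, 0.2-0.35 kg. Its grey foot plate, 60 x 60 x 6 mm, sticks out as a tab 10 mm wide along each whole side. x points to the end that enters a rail first. On a rail grip it across the 40 mm, fingertips at least 14 mm above its underside (lips)
- battery: the same pack; origin at its underside, 8 mm further along +x than battery_center
- charger_home (a point): where battery_center lies when the pack is latched on the charging cradle (low white base, 199 x 136 mm), as at the start. x points into the rail: packs go in towards +x, come out towards -x. Rail floor 33 mm below this point, 36 mm above the table. Rail, lips, stop, plunger and catch are as on the punch; draw the pack back at least 104 mm from home before lifting it
- punch_home (a point): roughly where battery_center lies when latched on the electric hole punch (grey bed 339 x 220 mm). Its latch block (catch, end stop and spring plunger together) is adjustable and sits anywhere up to 12 mm before or beyond: find it by feel. x points into the rail. Rail floor 33 mm below, 42 mm above the table. Housing 100 mm high begins 129 mm beyond
- punch_entry (a point): 105 mm before punch_home on its line, same axes: with battery_center here the pack can be set down flat on the floor, clear of the lips. Sliding in takes up to about 12 N (ramp of the catch, then a plunger: 3 N from 28 mm before the true home, 6 N there). The catch clicks up behind both tabs only in the last 2.5 mm before the end stop; let go sooner, the pack springs back 25 to 38 mm
- punch_mouth (a point): middle of the punch rail's floor where the straight side walls and lips begin (tabs enter here). Walls leave 1.5 mm at each side of the tabs, lips 1.5 mm above them; lip tops 12 mm above the floor. In front of it the walls flare outwards and the lips turn up by about 4 mm over 12 to 17 mm. The floor reaches 73 mm back from here; lips run 90 mm forward
- charger_pad (a point): top centre of the thumb pad of the cradle's catch: grey, 28 mm (x) by 24 mm (y), on a stem 66 mm to the +y side of the rail's middle, 24 mm above the rail floor. It goes 8 mm straight down with 2 to 6 N, then meets a hard stop
- charger_catch (a joint): travel of the cradle's catch in m: 0 up (latched), 0.008 fully pressed; the pack is freed at about 0.006 and springs out 20 to 40 mm if the pad is held down for half a second
- charger: the charging cradle, fixed to the table. Origin on the table, 9 mm further along +x than charger_home, same axes
- punch: the electric hole punch, fixed to the table. Origin on the table, 9 mm further along +x than punch_home, same axes
- mug: green mug, 74 mm wide, 85 mm high, handle at +y; origin under its middle; leave alone
- tumbler: drinking glass, 68 mm wide, 90 mm high; origin under its middle; leave alone
- mill: steel pepper mill, 44 mm wide, 110 mm high; origin under its middle; leave alone
- pot: white tub, 72 mm wide, 100 mm high; origin under its middle; leave alone
- bowl: glass bowl, 150 mm wide, 65 mm high; origin under its middle; leave alone
- cup: white cup, 72 mm wide, 80 mm high; origin under its middle; leave alone
Mind the look-alikes: they are no part of the job. What is shaped like the charger but pink is not meant. There is more than one size of the battery; the job needs the larger.

How it is judged:
By the outcome, as a careful person would: the job done as asked, in the order asked, and still so for the second after the job is handed in, with the robot touching nothing.
It also fails if it takes over 66 s, if anything falls off the work surface, if the arm or the gripper's body presses on something with over 40 N, if the wrist force passes 120 N, or if a joint passes its speed limit or range.

ROBOT

A 7-joint arm with a two-finger parallel gripper is mounted at the origin on the work surface. World frame = base frame: x ahead of the robot, y to its left, z up, the work surface at z = 0. Lengths are in mm, angles in degrees, forces in N, time in s.
With the tool pointing down it reaches from about 400 to 875 mm from the base axis. Payload 19.3 kg.
Tool frame: the origin (TCP) lies at the very end of the fingers, on their centre line; the grasp point (between the pads) lies 19 mm behind it; y points along the fingers, z is the direction in which the jaws open and shut, and the axes are right-handed (so a half turn about y gives the same grasp; the last joint's range is limited). The gripper opens to 85 mm and grips with 20 to 120 N. Pads are 22 mm wide; open, the fingers measure 114 mm over their backs; the gripper's body (76 mm by 85 mm) begins 54 mm behind the grasp point. The pads swing forward as they close: fully open they stand 13 mm farther back than shut.
Start: joints at [59.29, 29.874, -2.08, 91.645, 1.215, 58.505, -6.463], TCP at [280.683, -558.419, 231.291] pointing down, gripper open.
Joint ranges: [-166.77, 166.77], [-17.47, 122.26], [-85.68, 81.53], [9.62, 139.38], [-72.42, 252.41], [9.2, 110.78], [-144.41, 144.41]. Speed limits (degrees/s): [108.29, 108.29, 136.94, 136.94, 172.46, 172.46, 172.46].

INTERFACE

Orientations are given as a 3x3 rotation matrix whose columns are the frame's x, y, z axes.
In Python, from workcell import readout, eyes, r, finder gives the robot as it stands.
- The arm moves only by the tool send_rows, never from a script. Its argument "plan" is a list of rows, each a list of 4 numbers: the shift along the tool's x, y, z in cm, then the turn about the tool's y in rad. A call has 1 to 5 rows; each row is the pose to reach, as a shift and turn from the pose measured when the call began, along the tool's axes at that moment; what a row does not reach only later rows make up. A row lasts 1/10 s, in which the tool goes at most 50 mm and 8.59 degrees, less where a joint would pass 70% of its speed; a pose out of reach is approached as far as the arm can. A call with a gripper value outside its range is refused whole. "fingers" is the closure, from 0 (fully open) to 1 (shut), set as the call begins (left out, the last holds). The fingers move at their own pace and stop on an object; "grip_force" is the grip in N (left out, the last holds). Time passes only in rows, so rows that repeat a pose let the fingers close. It gives the time, the measured TCP pose, the force and the opening at its end, in the units of the state.
- readout.get_state(): the state, without advancing time (a new reading comes with each control period).
- eyes.grab_frame(name): name is "side" or "top" or "wrist"; returns (picture, depth): 400x640x3 uint8, red, green, blue; 400x640 float32, mm along the optical axis (not along the pixel's ray), 0 where there is no reading.
- eyes.get_calibration(name): a dict with "K" (3x3 intrinsics, pixels), "k1" (the pictures are not rectified: a ray, as slopes to the right and down, at radius r is drawn at 1 + k1 r^2 times it, then the intrinsics apply), "cam_to_world" (4x4, takes a point from camera to world coordinates); the wrist camera has in their place "hand_eye" (4x4, takes a point from camera to tool coordinates, whose origin is the TCP and whose axes are the tool frame's). Camera axes: x right, y up, looking along -z (the intrinsics and any distortion apply to the point x, -y, -z); pixel columns grow to the right and rows downward; lengths in mm; the calibration is good to about 2 mm. A picture is of the moment at which its call begins: read the wrist's pose just before it. get_calibration takes no time and is no camera call.
- r.job_done(): hands the job in, once; it reports no verdict.
Trained networks look in the newest picture that a camera, given by its name, has taken for a name from the list of things; names that differ only in an ending like _2 or _b are one class to them, and where a whole thing is asked for, a point or a joint stands for the part that bears it (a point fixed in the world has none). Each returns a list of dicts, best first, with "confidence" (0 to 1); they miss things now and then, are a little off and sometimes report something else, mostly with a low value. They report only what shows in the picture. A call takes as long as a camera call. They do not tell look-alikes from the thing itself.
- finder.look_for(camera, target): "box" ([left, top, right, bottom] in pixels, round what is visible of it).
- finder.trace(camera, target): "pixels" (400x640 bool, what is visible of it) and "box" ([left, top, right, bottom] in pixels, round what is visible of it).
The state is a dict: "time": time; "joint_positions": joint angles; "joint_vel": joint speeds; "joint_efforts": joint torques, N m; "position": TCP position; "orientation": TCP orientation; "force": force on the tool from outside, world axes, zero at the start; "torque": the same for the moment, N m; "gripper_width": finger opening in mm.
Only numpy, scipy, OpenCV 4.12 (cv2) and the standard library are available. Lean on these libraries where they do the work, as an engineer would, in place of code of your own. Each camera call takes 0.05 s, during which the arm holds its last target.

## Working session

There is one attempt and no reset: what is moved stays moved. The work goes in short steps, Python scripts to look and compute and a tool call to move; the robot and the scene stay as the last step left them, time stands still between calls to the robot, and variables do not carry over. Pictures are saved under pics/ and viewed, and the job is handed in when it is done.

Besides the shell and the picture viewer there is one more tool, called after ">>>" by a JSON object that holds its "method" and its "body", one argument or row to a line. send_rows: Moves the arm, as the interface text tells. Its arguments: {"type":"object","properties":{"plan":{"type":"array"},"fingers":{"type":"number"},"grip_force":{"type":"number"}},"required":["plan"]}

```bash
ls; mkdir -p pics; python3 - <<'E'
from workcell import readout, eyes, r, finder
import cv2,numpy as np
print(readout.get_state())
for n in ("side","top","wrist"):
    p,d=eyes.grab_frame(n); cv2.imwrite(f"pics/{n}0.png",p[:,:,::-1]); np.save(f"{n}_d.npy",d); np.save(f"{n}_p.npy",p)
    print(n,eyes.get_calibration(n))
E
```

```text
pics
{'time': 0.0, 'joint_positions': array([59.28889393, 29.90866319, -2.08186234, 91.67317357,  1.2130513 ,
       58.50406857, -6.46072821]), 'joint_vel': array([-0.02368041,  0.02711064,  0.06611311, -0.00558278,  0.10426711,
       -0.03301591,  0.0541089 ]), 'joint_efforts': array([ 2.35017542e-04, -9.27105618e+01,  1.98010795e+00, -3.69925976e+01,
        1.78865937e-02,  8.35285900e-03,  1.23938543e-05]), 'position': array([ 280.54600762, -558.12521974,  230.73479387]), 'orientation': array([[-8.93448642e-01, -5.46351807e-04,  4.49165031e-01],
       [-4.49165360e-01,  9.72771844e-04, -8.93448114e-01],
       [ 5.12018965e-05, -9.99999378e-01, -1.11452399e-03]]), 'force': array([ 0.09250463, -0.79093205, -0.35390265]), 'torque': array([ 0.01641127, -0.02180154, -0.01346015]), 'gripper_width': 85.72679500075644}
side {'K': array([[393.29808214,   0.        , 318.25843255],
       [  0.        , 393.29808214, 199.44663186],
       [  0.        ,   0.        ,   1.        ]]), 'k1': -0.014115322347520748, 'cam_to_world': array([[-7.93814887e-01,  4.29738950e-01, -4.30328200e-01,
[... 684 characters left out ...]
04,  2.10292599e-01,  9.77638166e-01,
         1.33439455e+03],
       [ 0.00000000e+00,  0.00000000e+00,  0.00000000e+00,
         1.00000000e+00]])}
wrist {'K': array([[293.65249253,   0.        , 317.37419879],
       [  0.        , 293.65249253, 199.57365173],
       [  0.        ,   0.        ,   1.        ]]), 'k1': -0.024727144603952155, 'hand_eye': array([[ 2.10786289e-04, -9.57939308e-01, -2.86970797e-01,
        -7.33115910e+01],
       [ 2.33872482e-04,  2.86970842e-01, -9.57939289e-01,
        -1.42987037e+02],
       [ 9.99999950e-01,  1.34805895e-04,  2.84525163e-04,
         9.25699539e-01],
       [ 0.00000000e+00,  0.00000000e+00,  0.00000000e+00,
         1.00000000e+00]])}
```

View pics/side0.png

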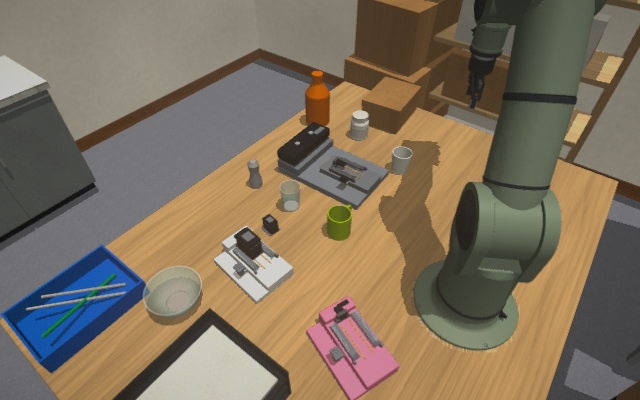

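View pics/top0.png

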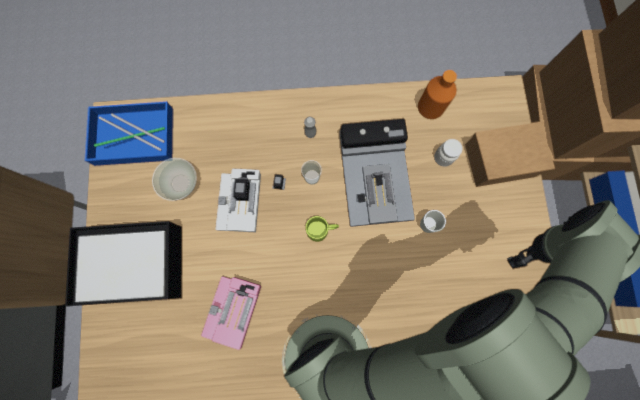

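View pics/wrist0.png

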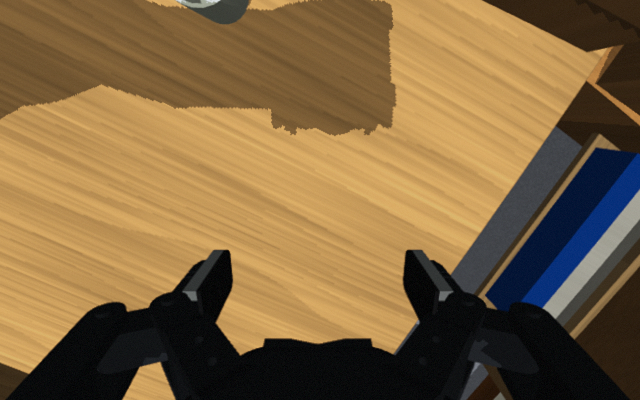

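```bash
cat > h.py <<'E'
import numpy as np, cv2
from workcell import readout, eyes, r, finder
def rays(n,uv):
    c=eyes.get_calibration(n); K=c["K"]; k1=c["k1"]
    uv=np.asarray(uv,float).reshape(-1,2)
    dist=np.array([k1,0,0,0.])
    p=cv2.undistortPoints(uv.reshape(-1,1,2),K,dist).reshape(-1,2)
    return np.c_[p[:,0],-p[:,1],-np.ones(len(p))]   # scaled by depth
def c2w(n,st=None):
    c=eyes.get_calibration(n)
    if n!="wrist": return c["cam_to_world"]
    T=np.eye(4);T[:3,:3]=st["orientation"];T[:3,3]=st["position"]
    return T@c["hand_eye"]
def cloud(n,d,st=None):
    H,W=d.shape; u,v=np.meshgrid(np.arange(W),np.arange(H))
    P=rays(n,np.c_[u.ravel(),v.ravel()])*d.reshape(-1,1)
    M=c2w(n,st); P=P@M[:3,:3].T+M[:3,3]
    P[d.ravel()<=0]=np.nan
    return P.reshape(H,W,3)
def at_z(n,uv,z,st=None):
    M=c2w(n,st); R=rays(n,uv)@M[:3,:3].T
    t=(z-M[2,3])/R[:,2]; return M[:3,3]+R*t[:,None]
def proj(n,P,st=None):
    c=eyes.get_calibration(n);M=np.linalg.inv(c2w(n,st)); q=np.atleast_2d(P)@M[:3,:3].T+M[:3,3]
    x=q[:,0]/-q[:,2]; y=-q[:,1]/-q[:,2]; f=1+c["k1"]*(x*x+y*y)
    K=c["K"]; return np.c_[K[0,0]*x*f+K[0,2],K[1,1]*y*f+K[1,2]]
def snap(n,tag):
    st=readout.get_state(); p,d=eyes.grab_frame(n)
    cv2.imwrite(f"pics/{tag}.png",p[:,:,::-1]); np.savez(f"{tag}.npz",p=p,d=d,pos=st["position"],R=st["orientation"])
    return st,p,d
def load(tag):
    z=np.load(f"{tag}.npz"); return dict(position=z["pos"],orientation=z["R"]),z["p"],z["d"]
E
python3 - <<'E'
from h import *
for n in("top","side"):
  d=np.load(f"{n}_d.npy");P=cloud(n,d)
  for t in ["charger","punch","battery","mug","tumbler","mill","pot","bowl","cup","charger_pad"]:
    for o in finder.trace(n,t)[:3]:
        m=o["pixels"]; q=P[m]; q=q[~np.isnan(q[:,0])]
        q=q[q[:,2]>5] 
        if len(q)==0: print(n,t,o["box"],"none");continue
        print(n,t,round(o["confidence"],2),np.round(o["box"]),m.sum(),np.round(np.median(q,0)),"lo",np.round(np.percentile(q,2,axis=0)),"hi",np.round(np.percentile(q,98,axis=0)))
        if t in("charger","punch"):
            for zz in ((20,34),): 
                w=q[(q[:,2]>zz[0])&(q[:,2]<zz[1]+12)][:,:2].astype(np.float32); 
                if len(w)>5: print("   rect",cv2.minAreaRect(w))
print(readout.get_state()["time"])
E
```

```text
top charger 0.91 [216. 166. 262. 232.] 2182 [517. 265.  38.] lo [432. 194.  13.] hi [632. 336.  64.]
   rect ((534.9791259765625, 266.7066650390625), (136.0170135498047, 207.863525390625), 83.1905746459961)
top charger 0.78 [200. 278. 262. 351.] 2740 [171. 293.  37.] lo [ 71. 214.  15.] hi [269. 377.  63.]
   rect ((173.46607971191406, 297.6658630371094), (135.0016326904297, 207.11529541015625), 70.19444274902344)
top punch 0.6 [337. 115. 417. 225.] 6660 [ 600. -207.   42.] lo [ 428. -315.   20.] hi [ 753. -104.  105.]
   rect ((590.895751953125, -211.37332153320312), (334.3874206542969, 220.73095703125), 1.6082767248153687)
top battery 0.86 [232. 179. 250. 202.] 349 [554. 241. 102.] lo [527. 222.  45.] hi [587. 266. 109.]
top battery 0.43 [271. 175. 289. 192.] 193 [586. 124.  45.] lo [569. 106.   5.] hi [611. 148.  52.]
top battery 0.38 [337. 118. 413. 227.] 6762 [ 601. -207.   42.] lo [ 428. -316.   20.] hi [ 753. -103.  105.]
top mug 0.92 [307. 216. 335. 243.] 514 [420.   3.  28.] lo [379. -56.   5.] hi [449.  38.  89.]
top tumbler 0.58 [301. 157. 322. 182.] 383 [619.  10.  52.] l
[... 1925 characters left out ...]
26. 262. 260.] 529 [542. 251.  95.] lo [524. 225.  45.] hi [583. 266. 104.]
side mill 0.85 [249. 156. 265. 189.] 325 [758.  15.  57.] lo [747.  -8.   7.] hi [778.  26. 110.]
side mill 0.3 [390. 146. 412. 176.] 470 [ 406. -361.   55.] lo [ 376. -409.    9.] hi [ 439. -340.   81.]
side pot 0.94 [352. 110. 369. 141.] 508 [ 632. -439.   66.] lo [ 608. -488.    7.] hi [ 671. -424.  101.]
side bowl 0.78 [141. 264. 202. 317.] 2437 [641. 464.  34.] lo [542. 403.   6.] hi [681. 538.  65.]
side cup 0.56 [392. 147. 414. 174.] 484 [ 406. -361.   55.] lo [ 376. -409.    9.] hi [ 439. -340.   81.]
side charger_pad 0.73 [331. 350. 346. 363.] 159 [175. 348.  58.] lo [163. 331.  15.] hi [191. 361.  61.]
1.15
```

```bash
python3 - <<'E'
from h import *
for n in("top","side"):
  d=np.load(f"{n}_d.npy");P=cloud(n,d).reshape(-1,3)
  q=P[(P[:,0]>440)&(P[:,0]<700)&(P[:,1]>-60)&(P[:,1]<180)]; q=q[q[:,2]<8]
  print(n,"table z",np.nanmedian(q[:,2]))
  for name,(cx,cy,ya,w) in dict(ch=(530,266.6,-6.5,(-130,130,-90,90)),pu=(590,-211,1.8,(-190,190,-120,120))).items():
    a=np.radians(ya);R=np.array([[np.cos(a),np.sin(a)],[-np.sin(a),np.cos(a)]])
    l=(P[:,:2]-[cx,cy])@R.T
    img=np.full((w[1]-w[0],w[3]-w[2]),np.nan)
    i=(l[:,0]-w[0]).astype(float);j=(l[:,1]-w[2])
    ok=(i>=0)&(i<img.shape[0]-1)&(j>=0)&(j<img.shape[1]-1)
    o=np.zeros(img.shape,np.float32)
    for a_,b_,z in zip(i[ok].astype(int),j[ok].astype(int),P[ok,2]):
        o[a_:a_+4,b_:b_+4]=np.maximum(o[a_:a_+4,b_:b_+4],z)
    o=np.clip(o*2.2,0,255).astype(np.uint8)
    o=cv2.applyColorMap(o,cv2.COLORMAP_JET)[::-1,::-1]
    cv2.imwrite(f"pics/hm_{n}_{name}.png",cv2.resize(o,None,fx=1.5,fy=1.5,interpolation=0))
E
python3 -c "
import cv2,numpy as np
for k in ('ch','pu'):
    cv2.imwrite(f'pics/hm_{k}.png',np.hstack([cv2.imread(f'pics/hm_{n}_{k}.png') for n in('top','side')]))
p=cv2.imread('pics/top0.png');a=cv2.resize(p[110:230,330:425],None,fx=4,fy=4,interpolation=2);b=cv2.resize(p[160:240,205:300],None,fx=4,fy=4,interpolation=2)
b=cv2.copyMakeBorder(b,0,a.shape[0]-b.shape[0],0,0,0);cv2.imwrite('pics/zoom.png',np.hstack([b,a]))
"
```

```text
top table z 1.683325399748128
side table z -1.2440791805748859
```

View pics/hm_pu.png

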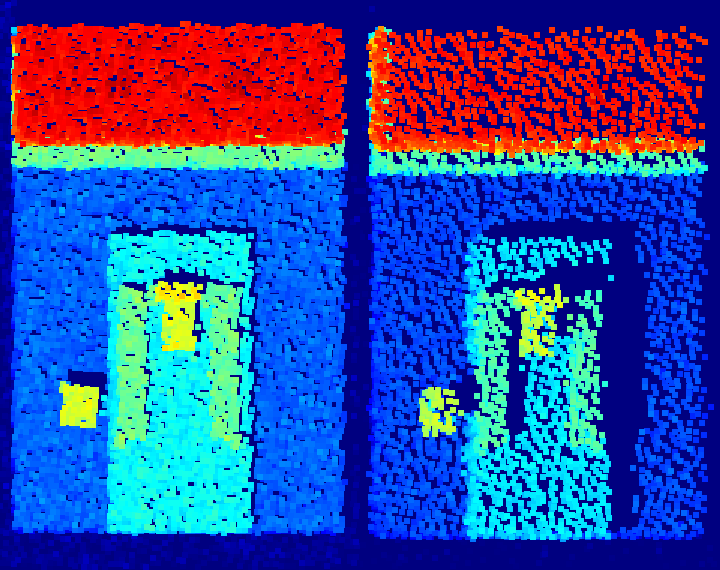

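View pics/zoom.png

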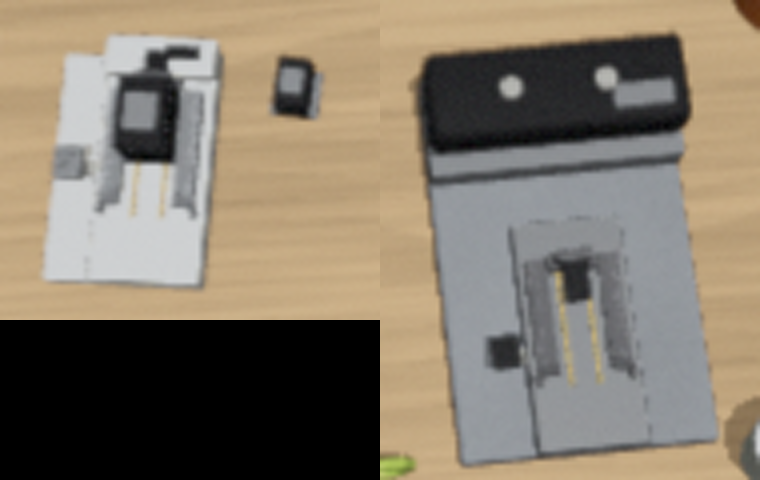

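```bash
cat >> h.py <<'E'
def row(target,yaw=None,st=None):
    st=st or readout.get_state(); R=st["orientation"]
    s=R.T@(np.asarray(target,float)-st["position"])/10
    cur=yawof(R); t=0 if yaw is None else -np.radians((yaw-cur+180)%360-180)
    print("row cm",np.round(s,2),"turn",np.round(t,3),"| pos",np.round(st["position"],1),"yaw",round(cur,2),"F",np.round(st["force"],1),"w",round(st["gripper_width"],1),"t",st["time"])
def yawof(R): return np.degrees(np.arctan2(-R[1,0],-R[0,0]))
E
python3 -c "
from h import *
row([440,-210,240],2)"
```

```text
row cm [-29.88  -0.87 -23.97] turn 0.431 | pos [ 280.7 -558.4  231.3] yaw 26.68 F [-0.1 -0.1 -0.3] w 85.6 t 1.15
```

>>> {"method": "send_rows", "body": {
  "plan": [
    [-29.9,-0.9,-24,0.43],
    [-29.9,-0.9,-24,0.43],
    [-29.9,-0.9,-24,0.43],
    [-29.9,-0.9,-24,0.43],
    [-29.9,-0.9,-24,0.43]
  ]
}}

```text
time: 1.65
position: [384.8, -330.1, 237.4]
orientation: [[-0.999, 0.0, 0.036], [-0.036, -0.0, -0.999], [-0.0, -1.0, 0.0]]
force: [0.9, -0.6, -1.1]
gripper_width: 85.6
```

```bash
python3 -c "
from h import *
row([440,-210,240],2)"
```

```text
row cm [ -5.95  -0.27 -11.8 ] turn 0.001 | pos [ 384.8 -330.1  237.4] yaw 2.03 F [ 0.9 -0.6 -1.1] w 85.6 t 1.65
```

>>> {"method": "send_rows", "body": {
  "plan": [
    [-6,-0.3,-11.8,0],
    [-6,-0.3,-11.8,0],
    [-6,-0.3,-11.8,0],
    [-6,-0.3,-11.8,0],
    [-6,-0.3,-11.8,0]
  ]
}}

```text
time: 2.15
position: [440.8, -209.6, 240.5]
orientation: [[-0.999, 0.001, 0.037], [-0.037, -0.001, -0.999], [-0.001, -1.0, 0.001]]
force: [0.1, -0.5, -1.3]
gripper_width: 85.2
```

```bash
python3 -c "
from h import *
s=snap('wrist','wp1')[0]; print(s['position'],s['joint_vel'])"
```

```text
[ 440.77752772 -209.61521024  240.48741804] [1.8124477  0.24598795 1.08338035 0.06390337 0.05429766 0.03606929
 0.4718824 ]
```

View pics/wp1.png

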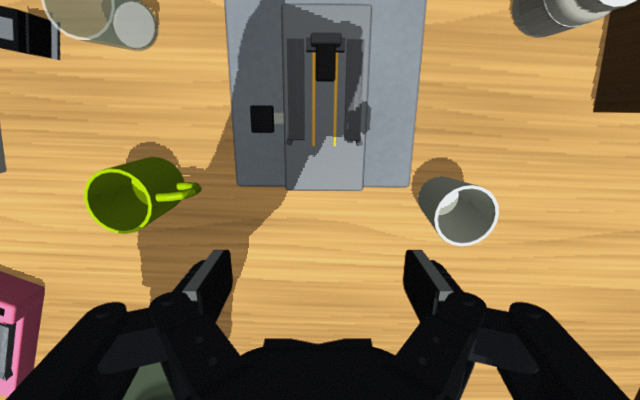

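```bash
cat >> h.py <<'E'
def ortho(tag,z,x0,x1,y0,y1,s,yaw=0,org=(0,0),n="wrist"):
    """image up=+x local, left=+y local"""
    st,p,d=load(tag)
    xs=np.arange(x1,x0,-1/s); ys=np.arange(y1,y0,-1/s)
    X,Y=np.meshgrid(xs,ys,indexing="ij"); a=np.radians(yaw)
    W=np.c_[(org[0]+np.cos(a)*X-np.sin(a)*Y).ravel(),(org[1]+np.sin(a)*X+np.cos(a)*Y).ravel(),np.full(X.size,z)]
    uv=proj(n,W,st).astype(np.float32).reshape(X.shape+(2,))
    return cv2.remap(p,uv[...,0],uv[...,1],cv2.INTER_LINEAR)
E
python3 - <<'E'
from h import *
st,p,d=load("wp1"); P=cloud("wrist",d,st).reshape(-1,3)
q=P[(P[:,0]>400)&(P[:,0]<500)&(P[:,1]>-90)&(P[:,1]<-20)];print("table",np.nanmedian(q[:,2][q[:,2]<10]))
# floor height
q=P[(P[:,0]>440)&(P[:,0]<480)&(abs(P[:,1]+213)<30)];print("floor",np.nanmedian(q[:,2]))
o=ortho("wp1",42,420,640,-280,-130,4)
cv2.imwrite("pics/o1.png",o[:,:,::-1])
o=ortho("wp1",54,470,620,-270,-155,5)
cv2.imwrite("pics/o2.png",o[:,:,::-1]); print(o.shape)
E
```

```text
table 0.4034932591117695
floor 327.3243464155728
(750, 575, 3)
```

View pics/o2.png

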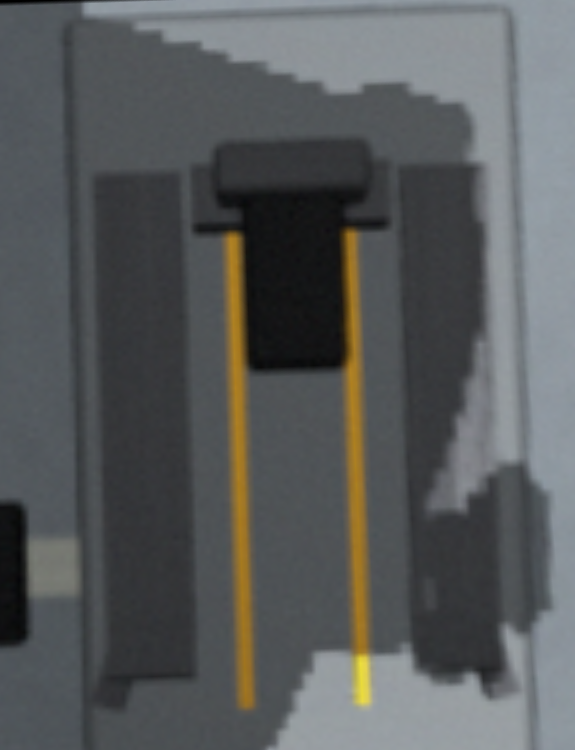

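```bash
python3 -c "
from h import *
row([440,250,240],-6.5)"
```

```text
row cm [-1.590e+00  1.000e-02 -4.602e+01] turn 0.149 | pos [ 440.4 -210.5  240.4] yaw 2.02 F [-0.7 -0.8  0.1] w 85.5 t 2.2
```

>>> {"method": "send_rows", "body": {
  "plan": [
    [-1.6,0,-46,0.15],
    [-1.6,0,-46,0.15],
    [-1.6,0,-46,0.15],
    [-1.6,0,-46,0.15],
    [-1.6,0,-46,0.15]
  ]
}}

```text
time: 2.7
position: [440.3, 32.9, 240.4]
orientation: [[-0.993, 0.001, -0.117], [0.117, -0.001, -0.993], [-0.001, -1.0, 0.001]]
force: [0.7, 0.2, 0.3]
gripper_width: 85.7
```

```bash
python3 -c "
from h import *
row([440,250,240],-6.5)"
```

```text
row cm [ 2.570e+00  2.000e-02 -2.155e+01] turn -0.004 | pos [440.3  32.9 240.4] yaw -6.72 F [0.7 0.2 0.3] w 85.7 t 2.7
```

>>> {"method": "send_rows", "body": {
  "plan": [
    [2.6,0,-21.5,0],
    [2.6,0,-21.5,0],
    [2.6,0,-21.5,0],
    [2.6,0,-21.5,0],
    [2.6,0,-21.5,0]
  ]
}}

```text
time: 3.2
position: [439.4, 253.1, 240.1]
orientation: [[-0.993, 0.001, -0.115], [0.115, 0.001, -0.993], [-0.001, -1.0, -0.001]]
force: [-0.0, -1.1, 0.3]
gripper_width: 85.4
```

```bash
python3 -c "
from h import *
s=snap('wrist','wc1')[0]; print(s['position'],s['joint_vel'])
print(readout.get_state()['position'])
for t in('charger','charger_pad','battery'):
  for o in finder.look_for('wrist',t): print(t,o)
o=ortho('wc1',60,440,620,190,330,4,); cv2.imwrite('pics/oc1.png',o[:,:,::-1])
"
```

```text
[439.43963909 253.1335897  240.14085244] [-14.10765124   6.36284066   2.17738455  -9.0376216    2.20505104
   4.00363397 -13.82705089]
[439.42577145 253.7185425  240.04096312]
charger {'box': [261.9, 279.3, 375.7, 344.5], 'confidence': 0.96}
charger {'box': [234.8, 0.4, 360.8, 184.4], 'confidence': 0.84}
charger_pad {'box': [239.8, 90.4, 272.5, 114.0], 'confidence': 0.6}
charger_pad {'box': [487.0, 3.1, 596.5, 35.9], 'confidence': 0.55}
battery {'box': [392.9, 0.9, 439.0, 52.7], 'confidence': 0.9}
battery {'box': [288.3, 20.4, 335.1, 98.6], 'confidence': 0.87}
```

View pics/wc1.png

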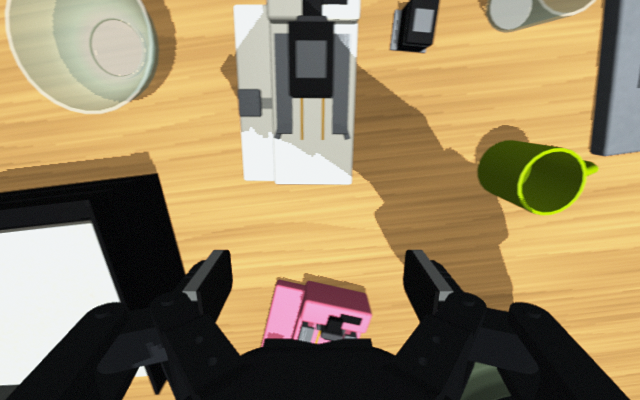

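View pics/oc1.png

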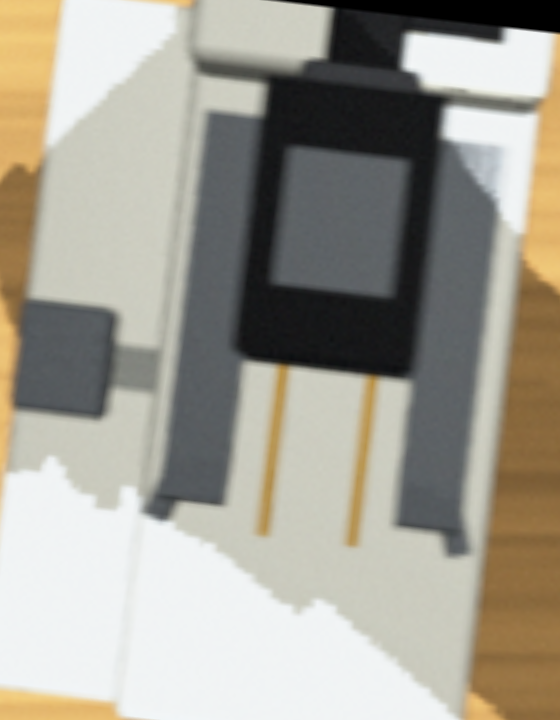

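```bash
python3 -c "
from h import *
row([530.2,314,75],-6.6)
st,p,d=load('wc1');P=cloud('wrist',d,st)
print('pad depth',np.round(np.nanmedian(P[97:108,248:264].reshape(-1,3),axis=0),1))
q=P[60:90,300:325].reshape(-1,3);print('top',np.nanmedian(q,axis=0))
for z in (102,): 
  o=ortho('wc1',z,490,600,190,330,5); cv2.imwrite('pics/oc2.png',o[:,:,::-1])
"
```

```text
row cm [-8.15 16.49 -7.64] turn -0.004 | pos [440.1 248.1 240. ] yaw -6.8 F [ 0.5 -0.2 -0.3] w 85.5 t 3.4
pad depth [530.3 307.3  60.2]
top [544.92220137 245.29645567 102.94745199]
```

View pics/oc2.png

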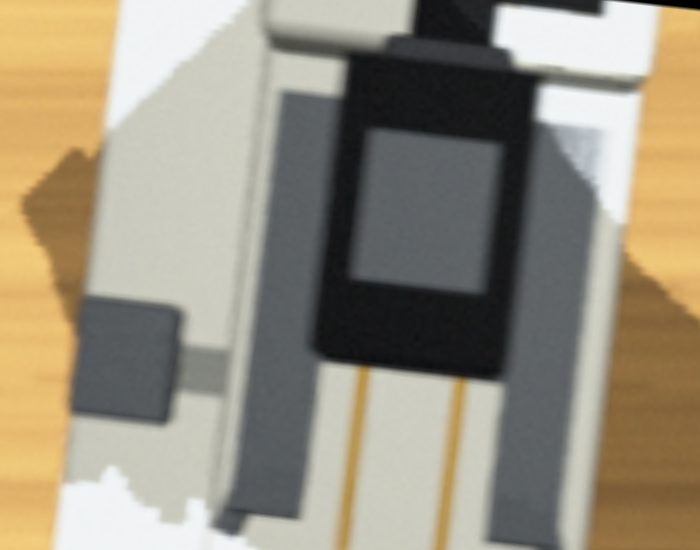

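```bash
python3 -c "
from h import *
st,p,d=load('wc1')
print(st['position'],proj('wrist',[[530.2,314,60],[530.3,307.3,60.2]],st), at_z('wrist',[[256,102]],60,st))
P=cloud('wrist',d,st); print(P[102,256],P[102,245],P[102,268])
"
```

```text
[439.43963909 253.1335897  240.14085244] [[249.4411767  102.71263574]
 [255.66909394 101.81543277]] [[530.08758215 307.02550913  60.        ]]
[529.9912604  306.67855047  61.7758469 ] [531.41892628 318.35673038  60.67898638] [530.01894162 298.97994069  31.44705167]
```

```bash
python3 -c "
from h import *
s=snap('wrist','wc2')[0]; print(s['position'],s['joint_vel'],yawof(s['orientation']))
o=ortho('wc2',60,440,620,190,330,4,); cv2.imwrite('pics/oc3.png',o[:,:,::-1])
o=ortho('wc2',102,440,620,190,330,4,); cv2.imwrite('pics/oc4.png',o[:,:,::-1])
cv2.imwrite('pics/oc34.png',np.hstack([cv2.imread('pics/oc3.png')[:600,:395],cv2.imread('pics/oc4.png')[:600,100:500]]))
"
```

```text
[440.10776367 248.07952588 239.9568822 ] [ 1.05489181 -0.62102904  0.34766827  0.63072369 -0.01704128  0.07291974
  0.0787201 ] -6.802592087458348
```

View pics/oc34.png

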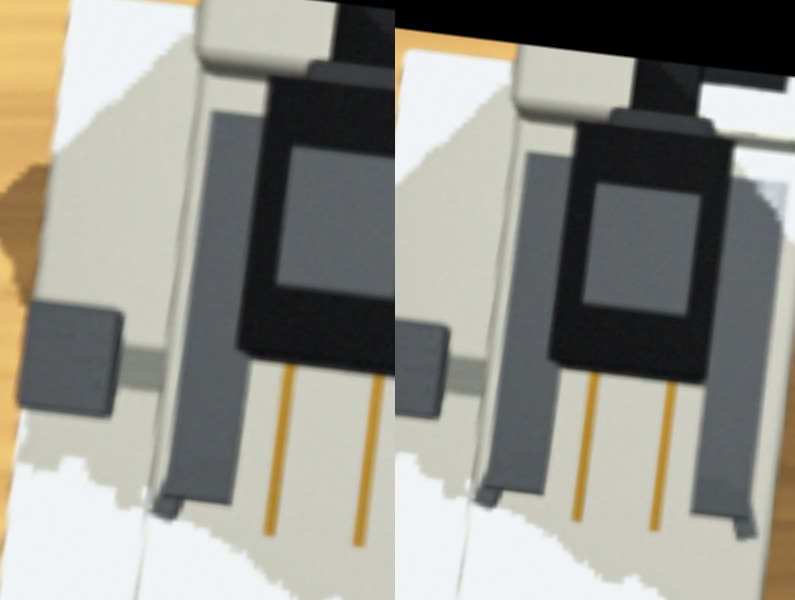

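```bash
python3 -c "
from h import *
row([530.5,313,75],-6.7)
"
```

```text
row cm [-8.17 16.5  -7.59] turn -0.003 | pos [440.2 247.7 240.1] yaw -6.85 F [ 0.6 -0.2 -0.3] w 85.2 t 3.45
```

>>> {"method": "send_rows", "body": {
  "plan": [
    [-8.2,4,-7.6,0],
    [-8.2,4,-7.6,0],
    [-8.2,9,-7.6,0],
    [-8.2,14,-7.6,0],
    [-8.2,14,-7.6,0]
  ],
  "fingers": 1,
  "grip_force": 30
}}

```text
time: 3.95
position: [529.2, 309.8, 95.1]
orientation: [[-0.993, -0.005, -0.121], [0.121, -0.007, -0.993], [0.005, -1.0, 0.007]]
force: [-0.4, -0.4, -0.2]
gripper_width: 11.9
```

>>> {"method": "send_rows", "body": {
  "plan": [
    [0,0,0,0],
    [0,0,0,0]
  ]
}}

```text
time: 4.15
position: [530.0, 308.9, 96.9]
orientation: [[-0.992, -0.004, -0.122], [0.123, -0.006, -0.992], [0.003, -1.0, 0.007]]
force: [0.2, 0.2, -0.7]
gripper_width: 0.1
```

```bash
python3 -c "
from h import *
row([530.5,313,66],-6.7)
s=snap('side','s1')[0]; print(s['position'],s['force'])
cv2.imwrite('pics/s1z.png',cv2.resize(cv2.imread('pics/s1.png')[180:320,190:330],None,fx=4,fy=4))
"
```

```text
row cm [-0.01  3.08 -0.44] turn -0.006 | pos [530.  308.9  96.9] yaw -7.04 F [ 0.2  0.2 -0.7] w 0.1 t 4.15
[529.96981644 308.89845295  96.8558073 ] [ 0.23803825  0.15528407 -0.71510136]
```

View pics/s1z.png

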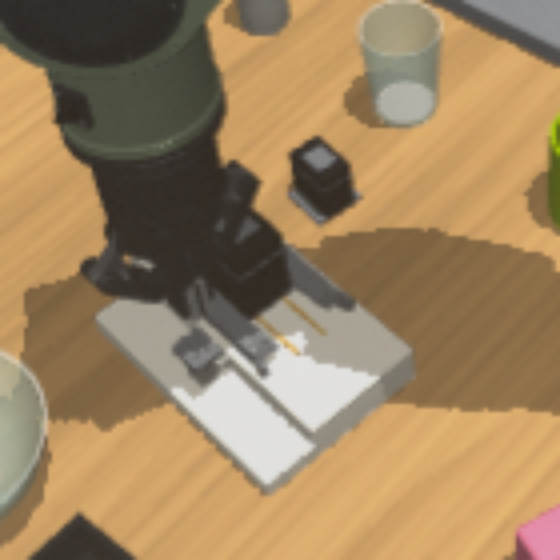

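```bash
python3 -c "
from h import *
s,p,d=snap('wrist','wc3')
P=cloud('wrist',d,s); T=(P-s['position'])@s['orientation']
for v in range(230,400,15):
  row_=T[v]; m=(d[v]>0)&(d[v]<230)
  idx=np.where(m)[0]
  if len(idx): print(v,[(int(i),np.round(row_[i]).tolist()) for i in idx[::max(1,len(idx)//7)]])
"
```

```text
230 [(0, [-1.0, 31.0, -209.0]), (42, [3.0, 39.0, -188.0]), (84, [4.0, 42.0, -161.0]), (301, [1.0, 36.0, -10.0]), (351, [7.0, 51.0, 25.0]), (393, [-12.0, 6.0, 42.0]), (435, [-16.0, -4.0, 61.0])]
245 [(41, [11.0, 33.0, -185.0]), (71, [10.0, 32.0, -163.0]), (314, [-12.0, -13.0, -1.0]), (349, [18.0, 49.0, 23.0]), (379, [24.0, 61.0, 48.0]), (409, [-8.0, -4.0, 48.0]), (439, [-8.0, -4.0, 64.0]), (469, [-8.0, -5.0, 79.0])]
260 [(289, [-8.0, -20.0, -13.0]), (312, [-12.0, -27.0, -2.0]), (335, [-8.0, -21.0, 9.0]), (358, [29.0, 47.0, 30.0]), (381, [36.0, 60.0, 50.0]), (404, [36.0, 61.0, 68.0]), (428, [37.0, 62.0, 87.0]), (451, [30.0, 48.0, 98.0])]
275 [(285, [-12.0, -41.0, -12.0]), (294, [-14.0, -44.0, -8.0]), (303, [-12.0, -41.0, -5.0]), (312, [-10.0, -37.0, -2.0]), (321, [-10.0, -37.0, 2.0]), (330, [-13.0, -42.0, 6.0]), (339, [-14.0, -43.0, 9.0]), (348, [-12.0, -41.0, 13.0])]
290 [(223, [-12.0, -52.0, -33.0]), (249, [-13.0, -53.0, -24.0]), (275, [-7.0, -44.0, -16.0]), (302, [-12.0, -51.0, -5.0]), (328, [-13.0, -52.0, 4.0]), (354, [-12.0, -51.0, 14.0]), (380, [-12.0, -52.0, 23.0]), (407, [-12.0
[... 963 characters left out ...]
65 [(0, [97.0, 16.0, -226.0]), (79, [-13.0, -85.0, -60.0]), (159, [-9.0, -81.0, -42.0]), (238, [-12.0, -84.0, -20.0]), (318, [-11.0, -83.0, 1.0]), (397, [-12.0, -84.0, 21.0]), (476, [-9.0, -82.0, 43.0]), (555, [-12.0, -85.0, 62.0])]
380 [(0, [96.0, 3.0, -212.0]), (81, [-14.0, -91.0, -55.0]), (161, [-6.0, -83.0, -41.0]), (243, [-20.0, -95.0, -15.0]), (325, [-11.0, -88.0, 3.0]), (405, [-21.0, -96.0, 19.0]), (486, [-11.0, -88.0, 42.0]), (567, [-12.0, -89.0, 61.0])]
395 [(0, [95.0, -9.0, -199.0]), (81, [-12.0, -93.0, -53.0]), (162, [-6.0, -88.0, -39.0]), (244, [-20.0, -99.0, -14.0]), (325, [-12.0, -92.0, 2.0]), (406, [-20.0, -99.0, 18.0]), (487, [-7.0, -89.0, 43.0]), (569, [-12.0, -93.0, 59.0])]
```

View pics/wc3.png

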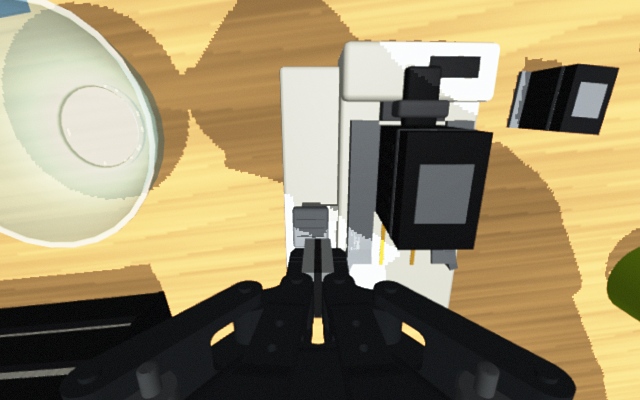

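>>> {"method": "send_rows", "body": {
  "plan": [
    [0,1.5,-0.5,0],
    [0,2.6,-0.5,0],
    [0,3.0,-0.5,0],
    [0,3.2,-0.5,0]
  ]
}}

```text
time: 4.65
position: [530.4, 314.5, 64.8]
orientation: [[-0.993, -0.004, -0.122], [0.122, -0.006, -0.993], [0.003, -1.0, 0.006]]
force: [-0.0, -0.6, 1.2]
gripper_width: -0.1
```

>>> {"method": "send_rows", "body": {
  "plan": [
    [0,0.1,0,0],
    [0,0.2,0,0],
    [0,0.3,0,0],
    [0,0.4,0,0],
    [0,0.4,0,0]
  ]
}}

```text
time: 5.15
position: [530.4, 314.5, 60.8]
orientation: [[-0.993, -0.004, -0.122], [0.122, -0.006, -0.993], [0.003, -1.0, 0.006]]
force: [-0.2, 0.3, -1.2]
gripper_width: -0.2
```

>>> {"method": "send_rows", "body": {
  "plan": [
    [0,0.1,0,0],
    [0,0.2,0,0],
    [0,0.2,0,0]
  ]
}}

```text
time: 5.45
position: [530.5, 314.5, 58.8]
orientation: [[-0.993, -0.003, -0.122], [0.122, -0.006, -0.993], [0.003, -1.0, 0.006]]
force: [0.0, -0.4, 1.5]
gripper_width: 0.2
```

>>> {"method": "send_rows", "body": {
  "plan": [
    [0,0.1,0,0],
    [0,0.2,0,0],
    [0,0.2,0,0]
  ]
}}

```text
time: 5.75
position: [530.5, 314.5, 56.7]
orientation: [[-0.993, -0.003, -0.122], [0.122, -0.006, -0.993], [0.003, -1.0, 0.006]]
force: [0.4, -0.3, 2.8]
gripper_width: -0.2
```

>>> {"method": "send_rows", "body": {
  "plan": [
    [0,0.1,0,0],
    [0,0.2,0,0],
    [0,0.25,0,0],
    [0,0.25,0,0]
  ]
}}

```text
time: 6.15
position: [530.6, 314.5, 54.2]
orientation: [[-0.993, -0.003, -0.122], [0.122, -0.006, -0.993], [0.003, -1.0, 0.006]]
force: [0.0, 0.2, 3.2]
gripper_width: -0.0
```

>>> {"method": "send_rows", "body": {
  "plan": [
    [0,0.05,0,0],
    [0,0.1,0,0],
    [0,0.1,0,0],
    [0,0.1,0,0],
    [0,0.1,0,0]
  ]
}}

```text
time: 6.65
position: [530.6, 314.6, 53.1]
orientation: [[-0.993, -0.003, -0.122], [0.122, -0.005, -0.993], [0.003, -1.0, 0.006]]
force: [-0.3, 0.6, 3.9]
gripper_width: -0.1
```

```bash
python3 -c "
from h import *
s,p,d=snap('wrist','wc4');print(s['position'],s['force'])
"
```

```text
[530.55578974 314.55066774  53.14945271] [-0.3302185   0.60630219  3.85247169]
```

View pics/wc4.png

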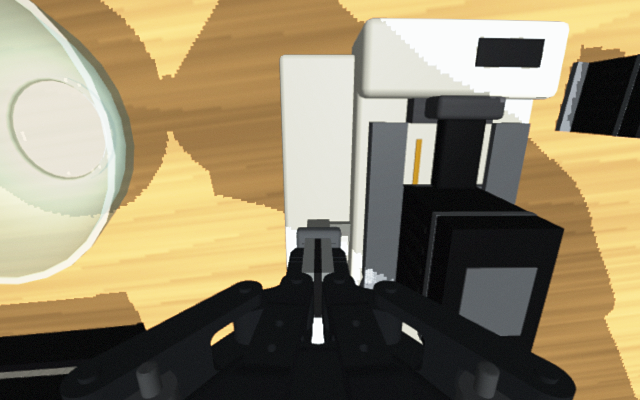

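>>> {"method": "send_rows", "body": {
  "plan": [
    [0,-0.1,0,0],
    [0,-0.5,0,0],
    [0,-2,0,0],
    [0,-6,0,0],
    [0,-10,0,0]
  ]
}}

```text
time: 7.2
position: [530.4, 314.8, 154.9]
orientation: [[-0.993, -0.004, -0.121], [0.121, -0.006, -0.993], [0.004, -1.0, 0.007]]
force: [0.6, -0.0, 0.7]
gripper_width: 0.2
```

```bash
python3 -c "
from h import *
row([430,256,220],-6.7)
"
```

```text
row cm [ 9.27 -6.43  7.1 ] turn -0.005 | pos [530.4 314.8 154.9] yaw -6.98 F [ 0.6 -0.   0.7] w 0.2 t 7.2
```

>>> {"method": "send_rows", "body": {
  "plan": [
    [9.3,-6.4,7.1,-0.005],
    [9.3,-6.4,7.1,-0.005],
    [9.3,-6.4,7.1,-0.005],
    [9.3,-6.4,7.1,-0.005],
    [9.3,-6.4,7.1,-0.005]
  ],
  "fingers": 0.25
}}

```text
time: 7.7
position: [430.0, 256.1, 221.1]
orientation: [[-0.993, -0.002, -0.116], [0.117, -0.005, -0.993], [0.002, -1.0, 0.005]]
force: [0.3, 0.4, -1.5]
gripper_width: 64.3
```

>>> {"method": "send_rows", "body": {
  "plan": [
    [0,0,0,0],
    [0,0,0,0]
  ]
}}

```text
time: 7.9
position: [430.3, 256.3, 220.9]
orientation: [[-0.993, -0.003, -0.117], [0.117, -0.005, -0.993], [0.002, -1.0, 0.005]]
force: [0.6, -0.1, -0.2]
gripper_width: 64.2
```

```bash
python3 -c "
from h import *
s,p,d=snap('wrist','wc5');print(s['position'],s['joint_vel'][0],s['gripper_width'])
o=ortho('wc5',102,430,610,190,330,4,); cv2.imwrite('pics/oc5.png',o[:,:,::-1])
"
```

```text
[430.32407181 256.34292802 220.87002985] 0.039074046020093255 64.24555217177429
```

View pics/oc5.png

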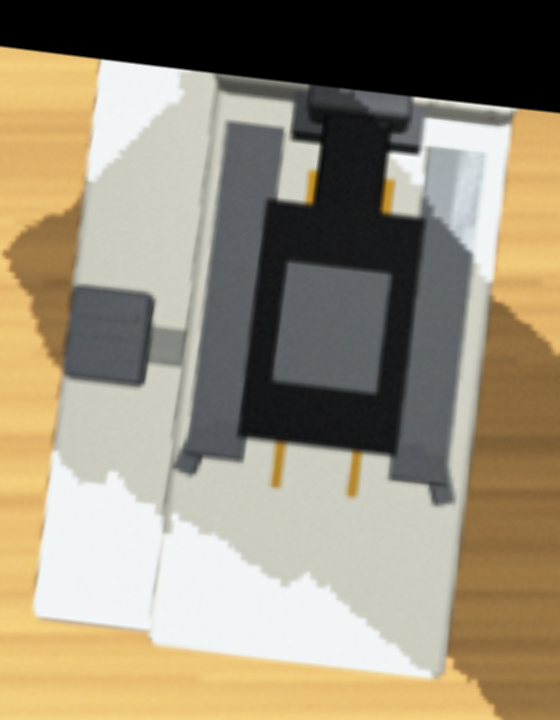

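```bash
python3 -c "
from h import *
row([528.2,247.1,55],-6.7)
"
```

```text
row cm [-9.88 16.54 -0.33] turn 0.0 | pos [430.2 256.3 220.7] yaw -6.7 F [ 0.  -0.3  1.6] w 64.0 t 7.95
```

>>> {"method": "send_rows", "body": {
  "plan": [
    [-5,2,-0.1,0],
    [-9.9,5,-0.3,0],
    [-9.9,8,-0.3,0],
    [-9.9,9.5,-0.3,0],
    [-9.9,9.5,-0.3,0]
  ]
}}

```text
time: 8.45
position: [527.6, 246.5, 122.4]
orientation: [[-0.993, -0.008, -0.117], [0.117, -0.008, -0.993], [0.007, -1.0, 0.008]]
force: [0.5, -0.3, 0.3]
gripper_width: 64.0
```

```bash
python3 -c "
from h import *
row([528.2,247.1,55],-6.7)
s,p,d=snap('wrist','wc6')
"
```

```text
row cm [-0.1   6.74 -0.12] turn -0.0 | pos [527.6 246.5 122.4] yaw -6.7 F [ 0.5 -0.3  0.3] w 64.0 t 8.45
```

View pics/wc6.png

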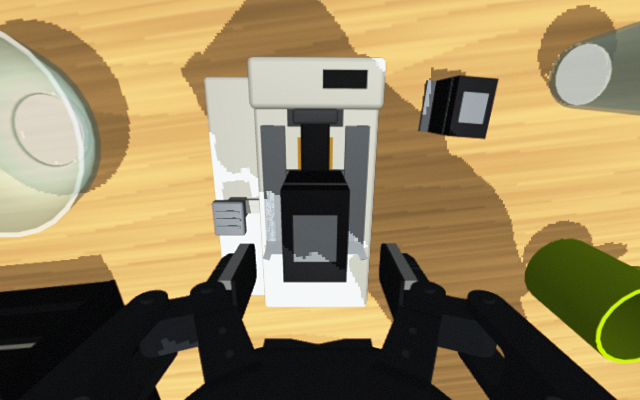

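>>> {"method": "send_rows", "body": {
  "plan": [
    [-0.1,2,-0.1,0],
    [-0.1,4,-0.1,0],
    [-0.1,5.7,-0.1,0],
    [-0.1,6.6,-0.1,0],
    [-0.1,6.7,-0.1,0]
  ]
}}

```text
time: 9.0
position: [528.8, 247.8, 57.4]
orientation: [[-0.993, -0.006, -0.116], [0.116, -0.006, -0.993], [0.005, -1.0, 0.007]]
force: [-0.9, -1.2, -0.4]
gripper_width: 64.1
```

>>> {"method": "send_rows", "body": {
  "plan": [
    [0,0,0,0]
  ]
}}

```text
time: 9.1
position: [529.2, 248.1, 58.3]
orientation: [[-0.993, -0.005, -0.116], [0.116, -0.006, -0.993], [0.004, -1.0, 0.007]]
force: [-0.2, -0.2, 0.7]
gripper_width: 63.9
```

>>> {"method": "send_rows", "body": {
  "plan": [
    [0,0,0.03,0],
    [0,0,0.03,0],
    [0,0,0.03,0],
    [0,0,0.03,0],
    [0,0,0.03,0]
  ],
  "fingers": 1,
  "grip_force": 50
}}

```text
time: 9.6
position: [529.8, 248.1, 59.3]
orientation: [[-0.993, -0.003, -0.116], [0.116, -0.005, -0.993], [0.003, -1.0, 0.005]]
force: [-1.2, -0.1, 8.9]
gripper_width: 39.8
```

>>> {"method": "send_rows", "body": {
  "plan": [
    [0,-0.05,0,0],
    [0.3,-0.05,0,0],
    [1,-0.05,0,0],
    [2,-0.05,0,0],
    [2,-0.05,0,0]
  ]
}}

```text
time: 10.1
position: [508.1, 250.9, 59.8]
orientation: [[-0.993, -0.004, -0.115], [0.115, -0.005, -0.993], [0.004, -1.0, 0.006]]
force: [-0.6, 0.6, 0.5]
gripper_width: 39.5
```

>>> {"method": "send_rows", "body": {
  "plan": [
    [1.5,0,0,0],
    [3,0,0,0],
    [4.5,0,0,0],
    [6,0,0,0],
    [6,0,0,0]
  ]
}}

```text
time: 10.6
position: [446.6, 258.1, 59.9]
orientation: [[-0.994, -0.006, -0.113], [0.113, -0.006, -0.994], [0.005, -1.0, 0.007]]
force: [-0.5, -0.3, -3.2]
gripper_width: 39.4
```

```bash
python3 -c "
from h import *
s,p,d=snap('wrist','wc7'); row([528.2,247.1,55],-6.7)
"
```

```text
row cm [-8.11  0.47  0.16] turn 0.003 | pos [447.9 258.   60. ] yaw -6.52 F [ 1.   0.1 -3. ] w 39.7 t 10.65
```

View pics/wc7.png

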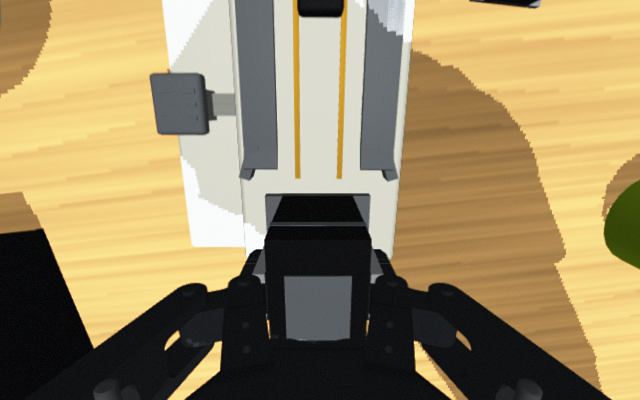

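>>> {"method": "send_rows", "body": {
  "plan": [
    [0,-1,0,0],
    [0,-3,0,0],
    [0,-6,0,0],
    [0,-8.5,0,0],
    [0,-8.5,0,0]
  ]
}}

```text
time: 11.15
position: [450.2, 259.1, 148.5]
orientation: [[-0.993, -0.0, -0.114], [0.114, -0.003, -0.993], [-0.0, -1.0, 0.003]]
force: [0.5, -0.1, -3.5]
gripper_width: 39.6
```

```bash
python3 -c "
from h import *
row([445,-216.9,145],1.65)
"
```

```text
row cm [-4.93  0.49 47.35] turn -0.143 | pos [450.2 259.1 148.5] yaw -6.57 F [ 0.5 -0.1 -3.5] w 39.6 t 11.15
```

>>> {"method": "send_rows", "body": {
  "plan": [
    [-0.4,0,4,-0.02],
    [-0.9,0,9,-0.05],
    [-1.4,0,14,-0.08],
    [-1.9,0,19,-0.11],
    [-2.4,0,24,-0.143]
  ]
}}

```text
time: 11.65
position: [446.3, 16.7, 149.1]
orientation: [[-1.0, -0.0, 0.029], [-0.029, -0.003, -1.0], [0.0, -1.0, 0.003]]
force: [1.6, -0.2, -2.7]
gripper_width: 39.5
```

```bash
python3 -c "
from h import *
row([445,-216.9,145],1.65)
"
```

```text
row cm [ 0.82  0.48 23.35] turn 0.001 | pos [446.3  16.7 149.1] yaw 1.69 F [ 1.6 -0.2 -2.7] w 39.5 t 11.65
```

>>> {"method": "send_rows", "body": {
  "plan": [
    [0.1,0,5,0],
    [0.3,0.2,10,0],
    [0.5,0.4,15,0],
    [0.8,0.5,20,0],
    [0.8,0.5,23.3,0]
  ]
}}

```text
time: 12.15
position: [444.0, -220.1, 144.4]
orientation: [[-1.0, -0.001, 0.027], [-0.027, -0.004, -1.0], [0.001, -1.0, 0.003]]
force: [1.8, 0.5, -2.5]
gripper_width: 39.5
```

>>> {"method": "send_rows", "body": {
  "plan": [
    [0,0,0,0],
    [0,0,0,0]
  ]
}}

```text
time: 12.35
position: [443.4, -221.2, 143.9]
orientation: [[-1.0, -0.002, 0.024], [-0.024, -0.003, -1.0], [0.002, -1.0, 0.003]]
force: [-0.7, 1.6, -3.3]
gripper_width: 39.4
```

```bash
python3 -c "
from h import *
row([445,-216.9,145],1.65)
s,p,d=snap('wrist','wp2');print(s['joint_vel'][0])
o=ortho('wp2',54,460,610,-270,-155,5); cv2.imwrite('pics/op2.png',o[:,:,::-1])
"
```

```text
row cm [-0.17 -0.11 -0.43] turn -0.005 | pos [ 443.4 -221.2  143.9] yaw 1.37 F [-0.7  1.6 -3.3] w 39.4 t 12.35
-2.4811220694064886
```

View pics/wp2.png

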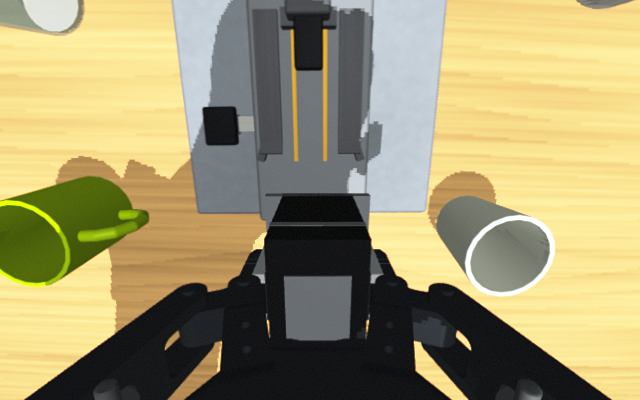

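View pics/op2.png

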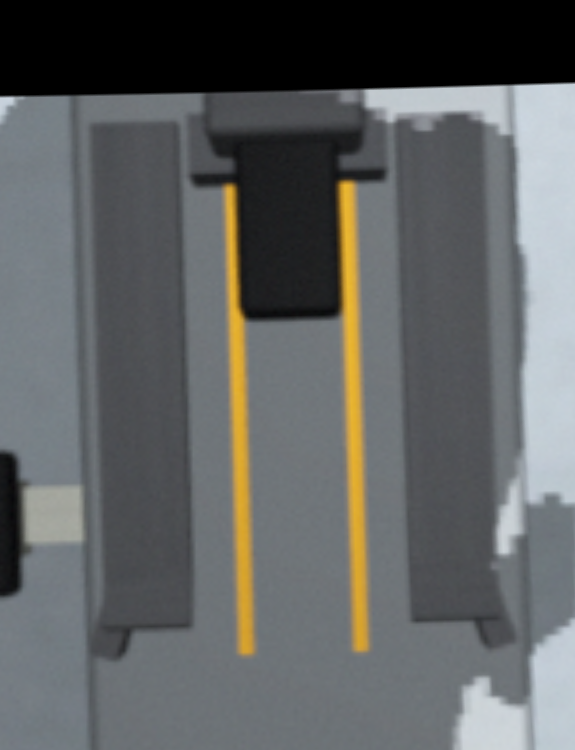

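```bash
python3 -c "
from h import *
for t,z in(('wc7',42),('wp2',None)):
  s,p,d=load(t)
  z=z or s['position'][2]-(59.9-42)
  cv2.imwrite(f'pics/{t}z.png',cv2.resize(p[180:260,250:390,::-1],None,fx=5,fy=5))
  a=at_z('wrist',[[265.5,195],[369,195]],z,s)
  print(t,np.round((a-s['position'])@s['orientation'],1), yawof(s['orientation']))
  print(np.round((at_z('wrist',[[284.5,276],[351.5,276],[285,339],[350,339]],z+60,s)-s['position'])@s['orientation'],1))
"
```

```text
wc7 [[-28.3  17.6 -28.8]
 [-28.2  18.   30.1]] -6.484873303412542
[[-12.4 -42.2 -12.1]
 [-12.3 -42.   14. ]
 [ 17.9 -42.1 -12.9]
 [ 18.  -41.9  14.5]]
wp2 [[-28.2  17.7 -28.8]
 [-28.2  17.9  30.1]] 1.3715431212368523
[[-12.4 -42.2 -12.1]
 [-12.3 -42.1  14. ]
 [ 17.8 -42.1 -12.9]
 [ 17.9 -42.   14.5]]
```

View pics/wp2z.png

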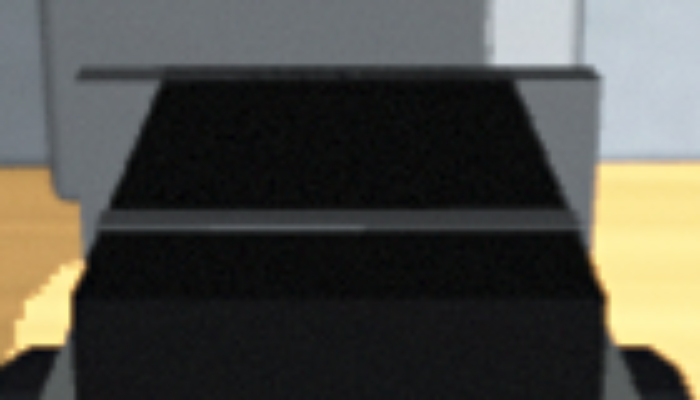

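```bash
python3 -c "
from h import *
row([449.5,-215.9,72],1.62)
"
```

```text
row cm [-0.6   7.2  -0.41] turn -0.002 | pos [ 443.8 -220.   144. ] yaw 1.49 F [ 0.4  1.7 -2.5] w 39.2 t 12.4
```

>>> {"method": "send_rows", "body": {
  "plan": [
    [-0.6,2,-0.4,0],
    [-0.6,4,-0.4,0],
    [-0.6,5.7,-0.4,0],
    [-0.6,6.8,-0.4,0],
    [-0.6,7,-0.4,0]
  ]
}}

```text
time: 12.9
position: [449.3, -214.9, 73.0]
orientation: [[-1.0, -0.003, 0.028], [-0.028, -0.002, -1.0], [0.003, -1.0, 0.002]]
force: [-0.6, -0.5, -2.7]
gripper_width: 39.6
```

>>> {"method": "send_rows", "body": {
  "plan": [
    [0,0,0,0],
    [0,0,0,0]
  ]
}}

```text
time: 13.1
position: [449.6, -214.6, 73.6]
orientation: [[-1.0, -0.003, 0.028], [-0.028, -0.002, -1.0], [0.003, -1.0, 0.002]]
force: [-0.3, -0.1, -2.5]
gripper_width: 39.7
```

```bash
python3 -c "
from h import *
row([449.5,-215.9,67],1.62)
"
```

```text
row cm [0.02 0.66 0.12] turn -0.0 | pos [ 449.6 -214.6   73.6] yaw 1.61 F [-0.3 -0.1 -2.5] w 39.7 t 13.1
```

>>> {"method": "send_rows", "body": {
  "plan": [
    [0,0.3,0.1,0],
    [0,0.5,0.12,0],
    [0,0.6,0.12,0],
    [0,0.65,0.12,0],
    [0,0.65,0.12,0]
  ]
}}

```text
time: 13.6
position: [449.7, -215.8, 67.1]
orientation: [[-1.0, -0.003, 0.028], [-0.028, -0.002, -1.0], [0.003, -1.0, 0.002]]
force: [0.5, -0.0, -3.1]
gripper_width: 39.4
```

>>> {"method": "send_rows", "body": {
  "plan": [
    [0,0.03,0,0],
    [0,0.06,0,0],
    [0,0.06,0,0]
  ]
}}

```text
time: 13.9
position: [449.6, -215.8, 66.4]
orientation: [[-1.0, -0.003, 0.028], [-0.028, -0.002, -1.0], [0.003, -1.0, 0.002]]
force: [-0.8, -0.9, -3.2]
gripper_width: 39.6
```

```bash
python3 -c "
from h import *
s,p,d=snap('wrist','wp3');print(s['joint_vel'][0],s['force'])
row([449.5,-215.9,67],1.62)
o=ortho('wp3',54,460,610,-270,-155,5); cv2.imwrite('pics/op3.png',o[:,:,::-1])
"
```

```text
-0.0114180624061689 [-0.77788146 -0.91562566 -3.17090631]
row cm [ 0.01 -0.05  0.01] turn -0.0 | pos [ 449.6 -215.8   66.5] yaw 1.61 F [ 0.  -0.2 -2.9] w 39.7 t 13.95
```

View pics/wp3.png

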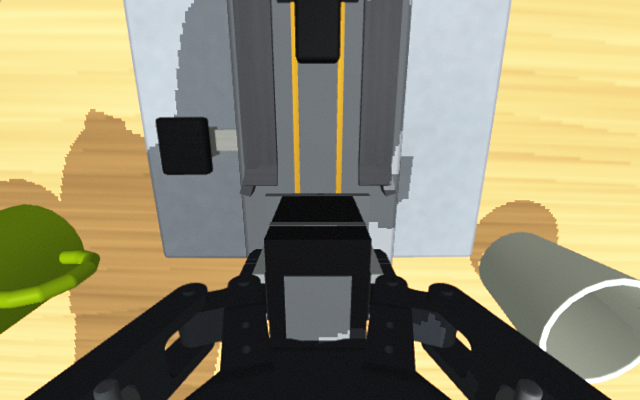

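View pics/op3.png

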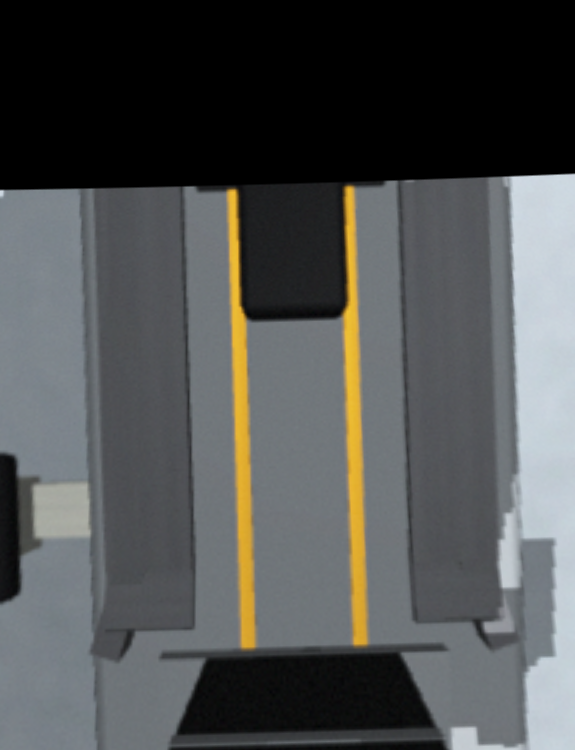

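>>> {"method": "send_rows", "body": {
  "plan": [
    [0,0.03,0,0],
    [0,0.06,0,0],
    [0,0.06,0,0]
  ]
}}

```text
time: 14.25
position: [449.6, -215.8, 65.8]
orientation: [[-1.0, -0.003, 0.028], [-0.028, -0.002, -1.0], [0.003, -1.0, 0.002]]
force: [0.3, 0.0, -2.7]
gripper_width: 39.6
```

>>> {"method": "send_rows", "body": {
  "plan": [
    [0,0.03,0,0],
    [0,0.05,0,0],
    [0,0.05,0,0]
  ]
}}

```text
time: 14.55
position: [449.7, -215.8, 65.3]
orientation: [[-1.0, -0.003, 0.028], [-0.028, -0.002, -1.0], [0.003, -1.0, 0.002]]
force: [-0.2, 0.3, -2.2]
gripper_width: 39.2
```

>>> {"method": "send_rows", "body": {
  "plan": [
    [0,0.03,0,0],
    [0,0.05,0,0],
    [0,0.05,0,0]
  ]
}}

```text
time: 14.85
position: [450.1, -216.0, 65.2]
orientation: [[-1.0, -0.002, 0.028], [-0.028, -0.003, -1.0], [0.002, -1.0, 0.003]]
force: [-1.0, 0.4, 5.5]
gripper_width: 40.0
```

>>> {"method": "send_rows", "body": {
  "plan": [
    [0,-0.05,0,0],
    [-0.5,-0.05,0,0],
    [-1,-0.05,0,0],
    [-1.5,-0.05,0,0],
    [-2,-0.05,0,0]
  ]
}}

```text
time: 15.35
position: [470.6, -215.4, 65.6]
orientation: [[-1.0, -0.002, 0.028], [-0.028, -0.003, -1.0], [0.002, -1.0, 0.002]]
force: [-0.0, 0.4, -2.8]
gripper_width: 39.5
```

>>> {"method": "send_rows", "body": {
  "plan": [
    [-0.5,0,0,0],
    [-1,0,0,0],
    [-1.5,0,0,0],
    [-2,0,0,0],
    [-2,0,0,0]
  ]
}}

```text
time: 15.85
position: [491.7, -214.7, 65.7]
orientation: [[-1.0, -0.001, 0.029], [-0.029, -0.003, -1.0], [0.001, -1.0, 0.003]]
force: [0.3, -0.5, -0.4]
gripper_width: 39.8
```

>>> {"method": "send_rows", "body": {
  "plan": [
    [-0.5,0,0,0],
    [-1,0,0,0],
    [-1.4,0,0,0],
    [-1.8,0,0,0],
    [-1.8,0,0,0]
  ]
}}

```text
time: 16.35
position: [510.3, -214.1, 65.6]
orientation: [[-1.0, -0.0, 0.029], [-0.029, -0.003, -1.0], [0.0, -1.0, 0.003]]
force: [-0.1, -0.2, 0.3]
gripper_width: 39.7
```

>>> {"method": "send_rows", "body": {
  "plan": [
    [-0.2,0,0,0],
    [-0.4,0,0,0],
    [-0.6,0,0,0],
    [-0.8,0,0,0],
    [-0.8,0,0,0]
  ]
}}

```text
time: 16.85
position: [518.3, -213.8, 65.6]
orientation: [[-1.0, -0.0, 0.029], [-0.029, -0.003, -1.0], [0.001, -1.0, 0.003]]
force: [-0.8, 0.6, 0.4]
gripper_width: 39.8
```

>>> {"method": "send_rows", "body": {
  "plan": [
    [-0.2,0,0,0],
    [-0.4,0,0,0],
    [-0.6,0,0,0],
    [-0.8,0,0,0],
    [-0.8,0,0,0]
  ]
}}

```text
time: 17.35
position: [526.5, -213.6, 65.5]
orientation: [[-1.0, -0.0, 0.029], [-0.029, -0.003, -1.0], [0.001, -1.0, 0.003]]
force: [-3.6, -1.1, 0.6]
gripper_width: 39.4
```

>>> {"method": "send_rows", "body": {
  "plan": [
    [-0.2,0,0,0],
    [-0.4,0,0,0],
    [-0.6,0,0,0],
    [-0.8,0,0,0],
    [-0.8,0,0,0]
  ]
}}

```text
time: 17.85
position: [534.5, -213.4, 65.5]
orientation: [[-1.0, -0.001, 0.029], [-0.029, -0.003, -1.0], [0.001, -1.0, 0.003]]
force: [-3.7, -0.3, 2.6]
gripper_width: 39.6
```

>>> {"method": "send_rows", "body": {
  "plan": [
    [-0.15,0,0,0],
    [-0.3,0,0,0],
    [-0.4,0,0,0],
    [-0.4,0,0,0]
  ]
}}

```text
time: 18.25
position: [538.4, -213.3, 65.5]
orientation: [[-1.0, -0.001, 0.029], [-0.029, -0.003, -1.0], [0.001, -1.0, 0.003]]
force: [-6.6, -0.4, 2.6]
gripper_width: 39.3
```

>>> {"method": "send_rows", "body": {
  "plan": [
    [-0.15,0,0,0],
    [-0.3,0,0,0],
    [-0.3,0,0,0]
  ]
}}

```text
time: 18.55
position: [541.2, -213.2, 65.4]
orientation: [[-1.0, -0.001, 0.029], [-0.029, -0.003, -1.0], [0.002, -1.0, 0.002]]
force: [-5.9, 0.2, 3.1]
gripper_width: 39.5
```

>>> {"method": "send_rows", "body": {
  "plan": [
    [-0.1,0,0,0],
    [-0.2,0,0,0],
    [-0.2,0,0,0]
  ]
}}

```text
time: 18.85
position: [542.9, -213.1, 65.4]
orientation: [[-1.0, -0.002, 0.029], [-0.029, -0.002, -1.0], [0.002, -1.0, 0.002]]
force: [-5.8, -0.3, 4.1]
gripper_width: 39.4
```

>>> {"method": "send_rows", "body": {
  "plan": [
    [-0.1,0,0,0],
    [-0.2,0,0,0],
    [-0.2,0,0,0]
  ]
}}

```text
time: 19.15
position: [544.6, -213.1, 65.4]
orientation: [[-1.0, -0.003, 0.028], [-0.028, -0.002, -1.0], [0.003, -1.0, 0.002]]
force: [-7.1, 0.7, 4.0]
gripper_width: 39.3
```

>>> {"method": "send_rows", "body": {
  "plan": [
    [-0.1,0,0,0],
    [-0.15,0,0,0],
    [-0.15,0,0,0]
  ]
}}

```text
time: 19.45
position: [545.8, -213.1, 65.4]
orientation: [[-1.0, -0.003, 0.028], [-0.028, -0.002, -1.0], [0.004, -1.0, 0.002]]
force: [-8.1, -0.7, 5.3]
gripper_width: 39.6
```

>>> {"method": "send_rows", "body": {
  "plan": [
    [-0.1,0,0,0],
    [-0.15,0,0,0],
    [-0.15,0,0,0]
  ]
}}

```text
time: 19.75
position: [546.9, -213.1, 65.4]
orientation: [[-1.0, -0.004, 0.028], [-0.028, -0.002, -1.0], [0.004, -1.0, 0.002]]
force: [-6.6, -0.2, 3.5]
gripper_width: 39.1
```

>>> {"method": "send_rows", "body": {
  "plan": [
    [-0.1,0,0,0],
    [-0.15,0,0,0],
    [-0.15,0,0,0]
  ]
}}

```text
time: 20.05
position: [548.1, -213.2, 65.4]
orientation: [[-1.0, -0.005, 0.028], [-0.028, -0.002, -1.0], [0.005, -1.0, 0.002]]
force: [-6.5, -0.4, 4.7]
gripper_width: 39.5
```

>>> {"method": "send_rows", "body": {
  "plan": [
    [-0.1,0,0,0],
    [-0.15,0,0,0],
    [-0.15,0,0,0]
  ]
}}

```text
time: 20.35
position: [549.2, -213.1, 65.5]
orientation: [[-1.0, -0.006, 0.028], [-0.028, -0.002, -1.0], [0.006, -1.0, 0.002]]
force: [-8.0, -0.1, 4.9]
gripper_width: 39.8
```

>>> {"method": "send_rows", "body": {
  "plan": [
    [-0.1,0,0,0],
    [-0.15,0,0,0],
    [-0.15,0,0,0]
  ]
}}

```text
time: 20.65
position: [549.3, -213.2, 65.4]
orientation: [[-1.0, -0.008, 0.027], [-0.027, -0.002, -1.0], [0.008, -1.0, 0.002]]
force: [-13.4, 2.0, 10.5]
gripper_width: 39.5
```

```bash
python3 -c "
from h import *
s,p,d=snap('wrist','wp4');print(s['position'],s['force'])
cv2.imwrite('pics/wp4z.png',cv2.resize(p[100:300,220:420,::-1],None,fx=3,fy=3))
a=at_z('wrist',[[265.5,195],[369,195]],48,s)
"
```

```text
[ 549.28844473 -213.19321838   65.40623025] [-13.41625435   1.95863678  10.49610185]
```

View pics/wp4z.png

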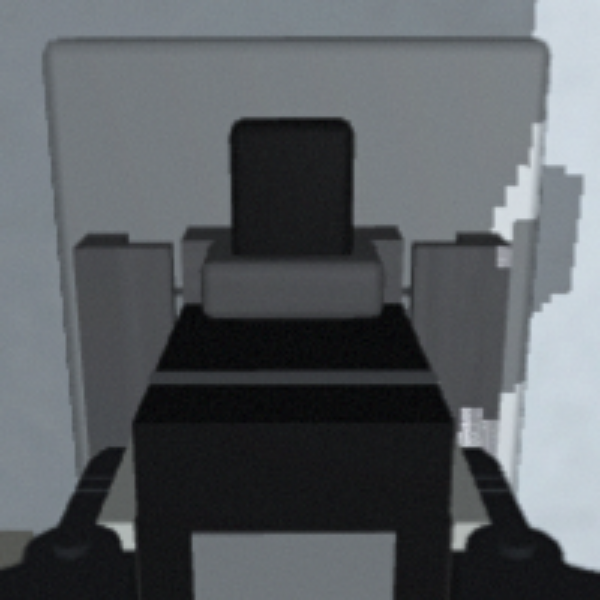

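>>> {"method": "send_rows", "body": {
  "plan": [
    [-0.03,-0.02,0,0],
    [-0.03,-0.02,0,0],
    [-0.03,-0.02,0,0]
  ]
}}

```text
time: 21.0
position: [549.0, -213.2, 65.4]
orientation: [[-1.0, -0.009, 0.027], [-0.027, -0.002, -1.0], [0.009, -1.0, 0.002]]
force: [-8.4, 0.5, 2.7]
gripper_width: 39.3
```

>>> {"method": "send_rows", "body": {
  "plan": [
    [0.1,-0.03,0,0],
    [0.2,-0.03,0,0],
    [0.2,-0.03,0,0]
  ]
}}

```text
time: 21.3
position: [546.7, -213.2, 65.5]
orientation: [[-1.0, -0.01, 0.027], [-0.027, -0.002, -1.0], [0.01, -1.0, 0.002]]
force: [-3.4, -1.1, -5.6]
gripper_width: 39.4
```

>>> {"method": "send_rows", "body": {
  "plan": [
    [0.1,0,0,0],
    [0.2,0,0,0],
    [0.2,0,0,0]
  ]
}}

```text
time: 21.6
position: [545.4, -213.2, 65.8]
orientation: [[-1.0, -0.008, 0.028], [-0.028, -0.002, -1.0], [0.008, -1.0, 0.002]]
force: [2.7, 0.4, -4.1]
gripper_width: 39.2
```

>>> {"method": "send_rows", "body": {
  "plan": [
    [0.1,0,0,0],
    [0.15,0,0,0],
    [0.15,0,0,0]
  ]
}}

```text
time: 21.9
position: [544.2, -213.2, 65.9]
orientation: [[-1.0, -0.008, 0.028], [-0.028, -0.002, -1.0], [0.008, -1.0, 0.002]]
force: [3.6, 0.2, -2.7]
gripper_width: 39.5
```

```bash
python3 -c "
from h import *
s,p,d=snap('wrist','wp5');print(s['position'],s['force'])
cv2.imwrite('pics/wp5z.png',cv2.resize(p[100:300,220:420,::-1],None,fx=3,fy=3))
s,p,d=snap('side','s5')
cv2.imwrite('pics/s5z.png',cv2.resize(p[130:210,270:390,::-1],None,fx=6,fy=6))
"
```

```text
[ 544.22051187 -213.152285     65.88651142] [ 3.63360874  0.17709775 -2.65571981]
```

View pics/wp5z.png

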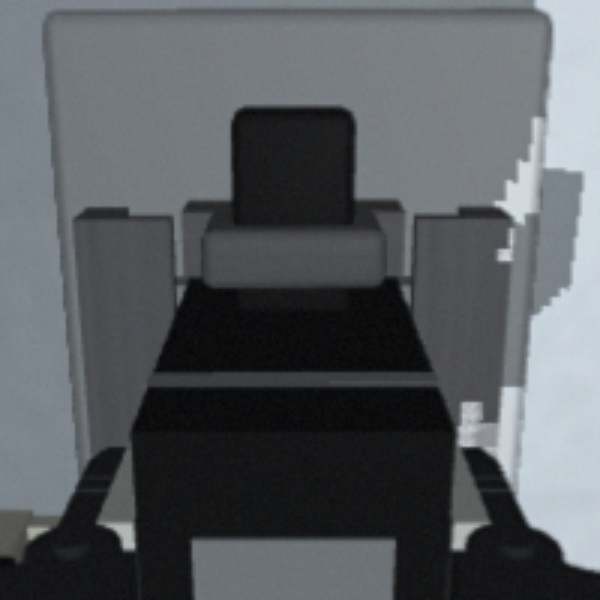

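View pics/s5z.png

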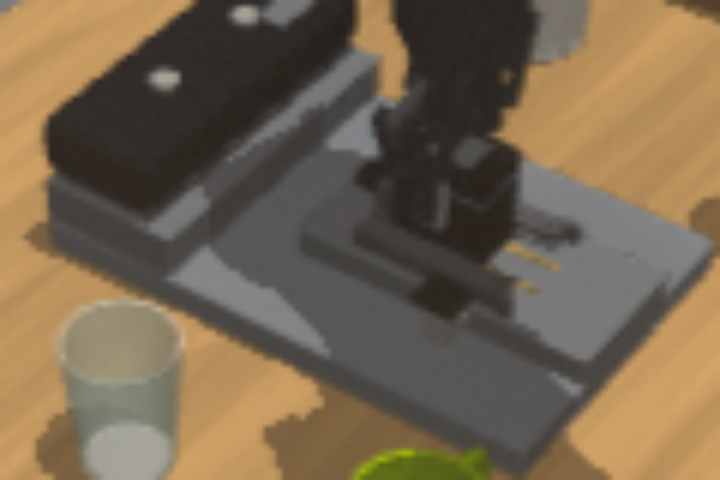

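>>> {"method": "send_rows", "body": {
  "plan": [
    [0,0,0,0],
    [0,0,0,0]
  ]
}}

```text
time: 22.2
position: [544.2, -213.2, 65.9]
orientation: [[-1.0, -0.008, 0.028], [-0.028, -0.002, -1.0], [0.008, -1.0, 0.002]]
force: [3.7, -0.5, -4.1]
gripper_width: 39.4
```

```bash
python3 -c "
from h import *
s=readout.get_state();print(s['position'],s['force'],s['torque'],s['orientation'][:,1])
for t in('wp4','wp5'):
  st,p,d=load(t)
  P=cloud('wrist',d,st)
  o=ortho(t,72,520,600,-250,-180,7); cv2.imwrite(f'pics/o_{t}.png',o[:,:,::-1])
  T=(P-st['position'])@st['orientation']
  for v in (215,222,228,232,236,240,245,255,270): print(t,v,np.round(P[v,318],1),np.round(T[v,318],1))
cv2.imwrite('pics/ocmp.png',np.hstack([cv2.imread('pics/o_wp4.png')[:,50:440],cv2.imread('pics/o_wp5.png')[:,50:440]]))
"
```

```text
[ 544.24001247 -213.16552202   65.86570309] [ 3.70861667 -0.52374946 -4.05757919] [ 0.10990737 -0.91983387  0.06876509] [-0.00767303 -0.00194848 -0.99996866]
wp4 215 [ 577.1 -213.4   79.5] [-27.6 -14.3   1. ]
wp4 222 [ 577.2 -213.4   88.8] [-27.7 -23.6   1. ]
wp4 228 [ 577.2 -213.4   95.3] [-27.6 -30.1   1. ]
wp4 232 [ 576.9 -213.4   98.9] [-27.4 -33.8   1. ]
wp4 236 [ 577.7 -213.3  104.6] [-28.1 -39.5   1. ]
wp4 240 [ 577.3 -213.3  107.3] [-27.7 -42.2   1. ]
wp4 245 [ 576.2 -213.3  109.1] [-26.5 -43.9   1. ]
wp4 255 [ 571.9 -213.5  108.9] [-22.2 -43.6   1. ]
wp4 270 [ 565.1 -213.7  108.1] [-15.4 -42.8   1. ]
wp5 215 [ 573.  -213.3   82.7] [-28.6 -17.    1. ]
wp5 222 [ 572.4 -213.3   89.9] [-28.  -24.2   1. ]
wp5 228 [ 572.3 -213.3   96.4] [-27.8 -30.7   1. ]
wp5 232 [ 571.8 -213.3   99.3] [-27.3 -33.6   1. ]
wp5 236 [ 572.2 -213.3  104.2] [-27.7 -38.5   1. ]
wp5 240 [ 571.7 -213.3  106.8] [-27.2 -41.1   1. ]
wp5 245 [ 571.3 -213.3  110.1] [-26.7 -44.4   1. ]
wp5 255 [ 566.5 -213.4  108.7] [-21.9 -43.    1. ]
wp5 270 [ 560.5 -213.6  109.5] [-15.9 -43.7   1. ]
```

View pics/ocmp.png

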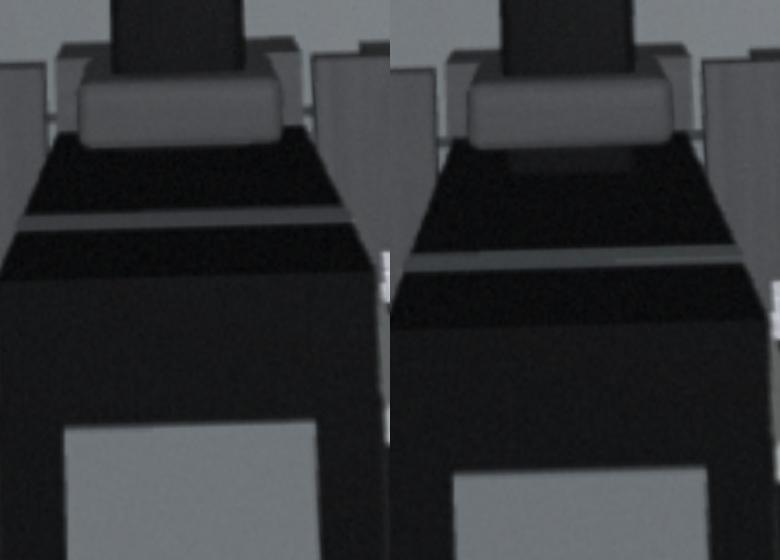

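>>> {"method": "send_rows", "body": {
  "plan": [
    [-0.15,0.03,0,0],
    [-0.3,0.03,0,0],
    [-0.45,0.03,0,0],
    [-0.52,0.03,0,0],
    [-0.52,0.03,0,0]
  ]
}}

```text
time: 22.7
position: [547.8, -213.1, 65.0]
orientation: [[-1.0, -0.011, 0.027], [-0.027, -0.002, -1.0], [0.011, -1.0, 0.001]]
force: [-6.0, -0.4, -0.9]
gripper_width: 39.5
```

>>> {"method": "send_rows", "body": {
  "plan": [
    [-0.1,0,0,0],
    [-0.15,0,0,0],
    [-0.15,0,0,0]
  ]
}}

```text
time: 23.0
position: [547.9, -213.3, 64.9]
orientation: [[-1.0, -0.014, 0.027], [-0.027, -0.001, -1.0], [0.014, -1.0, 0.001]]
force: [-8.3, 0.5, 6.5]
gripper_width: 39.7
```

>>> {"method": "send_rows", "body": {
  "plan": [
    [-0.1,-0.05,0,0],
    [-0.2,-0.05,0,0],
    [-0.25,-0.05,0,0],
    [-0.25,-0.05,0,0]
  ]
}}

```text
time: 23.4
position: [548.2, -213.4, 65.1]
orientation: [[-0.999, -0.019, 0.026], [-0.026, -0.001, -1.0], [0.019, -1.0, 0.001]]
force: [-11.5, 1.2, 6.1]
gripper_width: 39.3
```

```bash
python3 -c "
from h import *
st,p,d=snap('wrist','wp6');print(st['position'],st['force'],st['torque'])
P=cloud('wrist',d,st)
o=ortho('wp6',72,520,600,-250,-180,7); cv2.imwrite(f'pics/o_wp6.png',o[:,:,::-1])
T=(P-st['position'])@st['orientation']
for v in (215,222,228,232,236,240,245,255,270): print(v,np.round(P[v,318],1),np.round(T[v,318],1))
cv2.imwrite('pics/ocmp.png',np.hstack([cv2.imread('pics/o_wp4.png')[:,50:440],cv2.imread('pics/o_wp6.png')[:,50:440]]))
"
```

```text
[ 548.16117335 -213.3974156    65.066567  ] [-11.53350803   1.22244243   6.11508585] [0.22707057 2.48616422 0.14808289]
215 [ 576.1 -213.7   79.1] [-27.7 -14.5   1. ]
222 [ 576.  -213.7   87.4] [-27.4 -22.9   1. ]
228 [ 576.2 -213.6   94.5] [-27.5 -29.9   1. ]
232 [ 576.4 -213.6   98.9] [-27.6 -34.3   1. ]
236 [ 576.4 -213.6  102.6] [-27.5 -38.1   1. ]
240 [ 576.2 -213.6  105.8] [-27.2 -41.2   1. ]
245 [ 575.9 -213.6  109.4] [-26.9 -44.9   1. ]
255 [ 571.4 -213.7  108.7] [-22.4 -44.    1. ]
270 [ 565.1 -213.9  108.8] [-16.1 -44.    1. ]
```

View pics/ocmp.png

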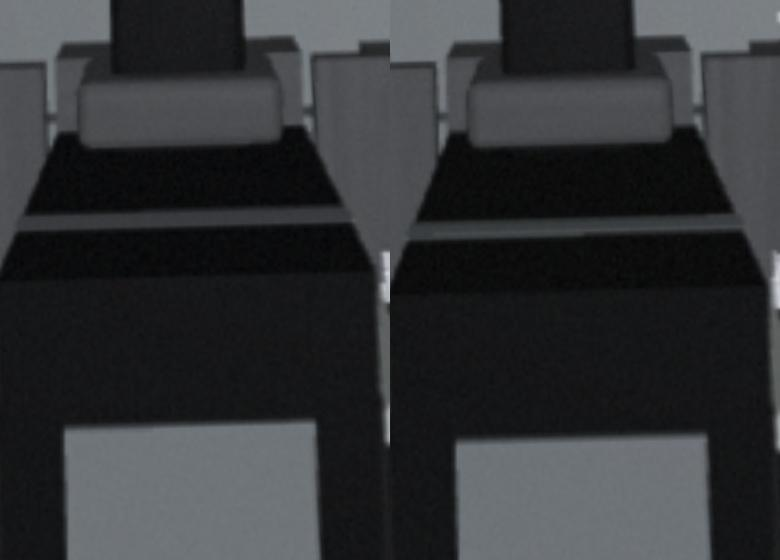

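>>> {"method": "send_rows", "body": {
  "plan": [
    [0.05,0,0,0],
    [0.05,0,0,0]
  ]
}}

```text
time: 23.65
position: [546.5, -213.6, 65.1]
orientation: [[-0.999, -0.021, 0.026], [-0.026, -0.001, -1.0], [0.021, -1.0, 0.001]]
force: [-6.7, 0.4, 5.8]
gripper_width: 39.8
```

>>> {"method": "send_rows", "body": {
  "plan": [
    [0,0,0,0],
    [0,0,0,0],
    [0,0,0,0],
    [0,0,0,0],
    [0,0,0,0]
  ],
  "fingers": 0.3
}}

```text
time: 24.15
position: [546.5, -213.6, 65.1]
orientation: [[-0.999, -0.021, 0.026], [-0.026, -0.001, -1.0], [0.021, -1.0, 0.001]]
force: [0.4, -0.4, 0.3]
gripper_width: 59.6
```

```bash
python3 -c "
from h import *
st,p,d=snap('wrist','wp7');print(st['position'],st['force'],st['torque'],st['gripper_width'],st['orientation'][:,1])
o=ortho('wp7',72,520,600,-250,-180,7); cv2.imwrite(f'pics/o_wp7.png',o[:,:,::-1])
P=cloud('wrist',d,st)
for v in (215,222,228,232,236,240,245,255,270): print(v,np.round(P[v,318],1))
cv2.imwrite('pics/ocmp.png',np.hstack([cv2.imread('pics/o_wp4.png')[:,50:440],cv2.imread('pics/o_wp7.png')[:,50:440]]))
"
```

```text
[ 546.49887718 -213.61098125   65.10054854] [ 0.35533857 -0.40013406  0.28613713] [ 0.03479088 -0.03452063 -0.03500585] 59.61144360472082 [-0.02110132 -0.00112205 -0.99977671]
215 [ 572.6 -214.    74.1]
222 [ 572.9 -213.9   83.6]
228 [ 572.6 -213.9   89.7]
232 [ 573.2 -213.9   95.3]
236 [ 572.8 -213.9   98.2]
240 [ 572.4 -213.9  101.2]
245 [ 572.6 -213.9  105.9]
255 [ 570.3 -213.9  109.5]
270 [ 563.8 -214.1  109.1]
```

View pics/ocmp.png

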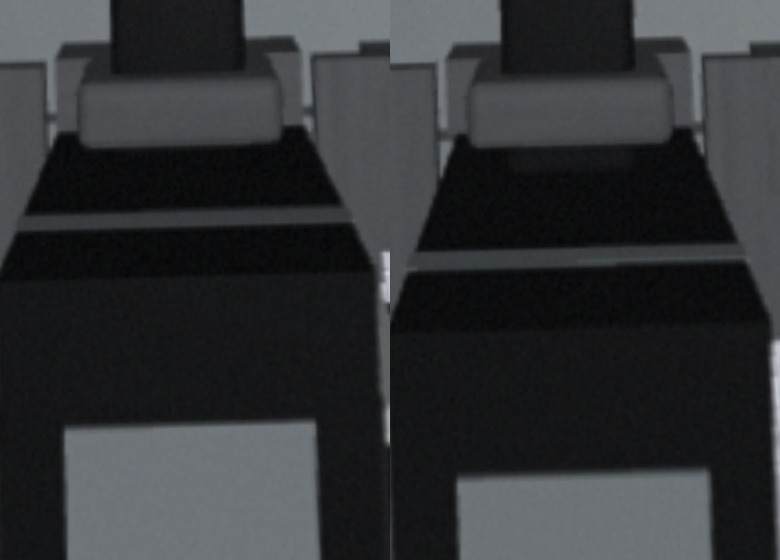

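View pics/wp7.png

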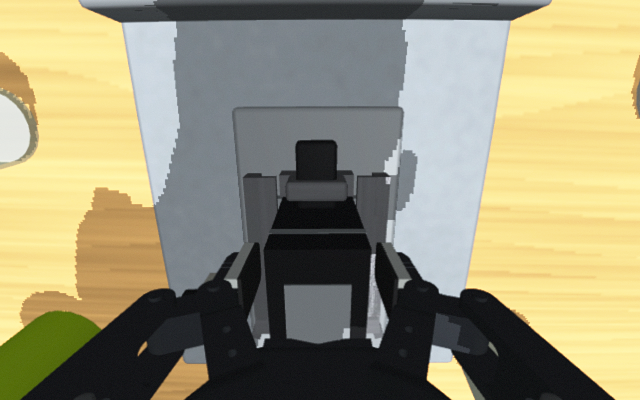

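>>> {"method": "send_rows", "body": {
  "plan": [
    [0.1,-1,0,0],
    [0.1,-3,0,0],
    [0.1,-6,0,0],
    [0.2,-10,0,0],
    [0.3,-14,0,0]
  ]
}}

```text
time: 24.7
position: [546.1, -213.4, 207.2]
orientation: [[-0.999, -0.021, 0.026], [-0.026, -0.001, -1.0], [0.021, -1.0, 0.0]]
force: [-0.4, -0.5, -0.2]
gripper_width: 59.7
```

>>> {"method": "send_rows", "body": {
  "plan": [
    [3,-4,0,0],
    [7,-4,0,0],
    [10,-4,0,0],
    [10,-4,0,0],
    [10,-4,0,0]
  ]
}}

```text
time: 25.2
position: [447.0, -216.1, 250.4]
orientation: [[-0.999, -0.02, 0.025], [-0.025, -0.002, -1.0], [0.02, -1.0, 0.001]]
force: [1.8, -0.9, 0.6]
gripper_width: 59.6
```

```bash
python3 -c "
from h import *
st,p,d=snap('wrist','wp8');print(st['time'],st['position'],st['force'])
o=ortho('wp8',108,470,620,-270,-155,5); cv2.imwrite(f'pics/o_wp8.png',o[:,:,::-1])
s,p,d=snap('side','s8')
cv2.imwrite('pics/s8z.png',cv2.resize(p[100:250,250:420,::-1],None,fx=4,fy=4))
s,p,d=snap('top','t8')
"
```

```text
25.2 [ 446.98353153 -216.12067537  250.37472093] [ 1.80588367 -0.893244    0.58302742]
```

View pics/o_wp8.png

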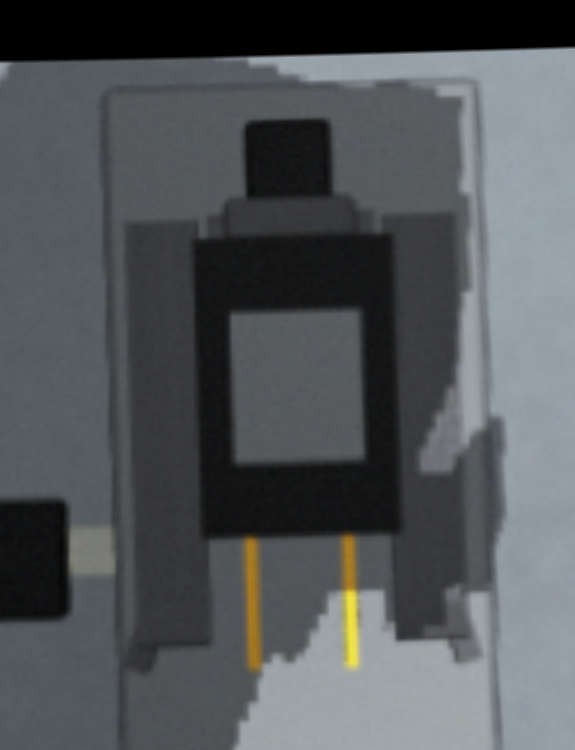

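View pics/s8z.png

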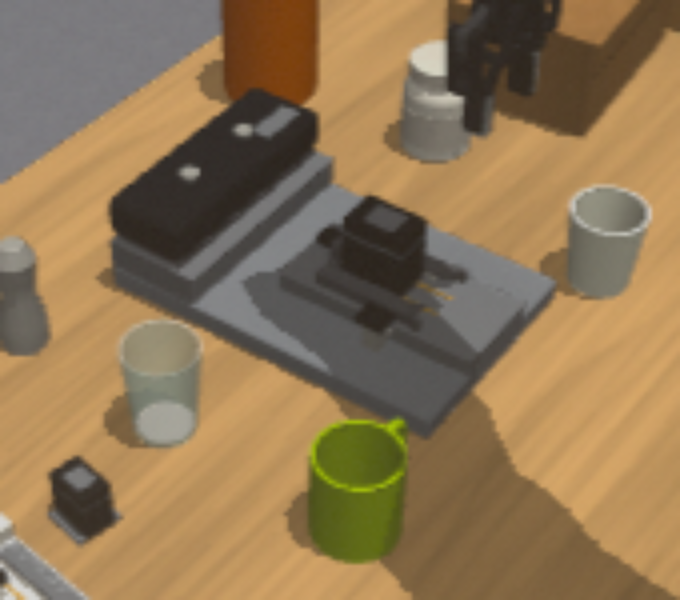

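View pics/t8.png

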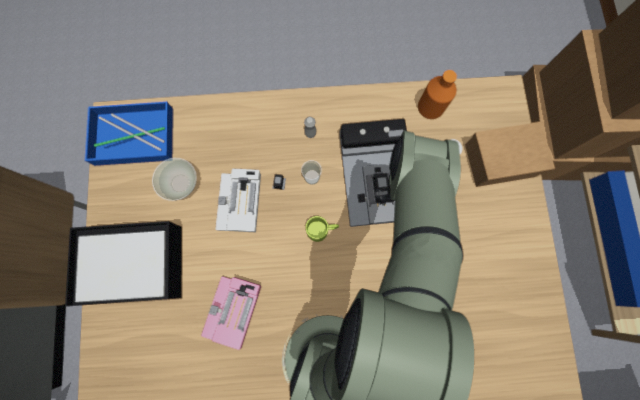

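```bash
python3 -c "
from h import *
for t in('wp1','wp3','wp8'):
  st,p,d=load(t);P=cloud('wrist',d,st).reshape(-1,3);q=P[(abs(P[:,0]-514)<25)&(abs(P[:,1]+149)<18)]
  q=q[q[:,2]>45]; print(t,len(q),np.round(np.nanmedian(q,axis=0),1))
"
```

```text
wp1 649 [ 505.9 -149.5   66.3]
wp3 2976 [ 506.3 -150.6   66.3]
wp8 610 [ 506.  -149.7   66.2]
```

>>> {"method": "send_rows", "body": {
  "plan": [
    [0,0,0,0],
    [0,0,0,0],
    [0,0,0,0]
  ]
}}

```text
time: 25.65
position: [447.9, -215.7, 249.2]
orientation: [[-0.999, -0.021, 0.027], [-0.027, -0.001, -1.0], [0.021, -1.0, 0.0]]
force: [-0.8, -0.5, 1.0]
gripper_width: 59.8
```

```bash
python3 -c "
from h import *
st,p,d=snap('wrist','wp9')
o=ortho('wp9',108,470,620,-270,-155,5); o8=ortho('wp8',108,470,620,-270,-155,5)
for im in(o8,o):
  g=im[150:650,270].sum(1).astype(int); k=np.where(g<120)[0]; print(k.min()+150,k.max()+150)
r.job_done()
"
```

```text
150 535
150 536
the job is handed in; nothing more can be done
```

The battery pack is on the hole punch and held by the punch's catch; I handed the job in at about 25.7 s of the 66 s allowed.

**What I did**
- I pressed the cradle's thumb pad about 7 mm, with about 4 N, and the pack sprang out about 29 mm.
- I gripped the pack, drew it back to about 111 mm from home, carried it over at height and slid it along the punch rail to the end stop. The push peaked at about 13 N, slightly over the 12 N you gave for sliding in.

**Last checks**
- After I opened the fingers, the pack settled about 4 mm back from the stop. It did not spring back the 25–38 mm that an unlatched pack would.
- The punch's catch pad is back at its full height, 66.2 mm, the same as before insertion.
- Two pictures about 0.5 s apart show the pack in the same place, centred at x of about 543 mm. The gripper is well clear of it.
- The crockery and the look-alikes appear to be where they were, judged by eye from the side and top pictures. In the last top picture the arm hid the tub and the cup, but both show upright in the side view.

**What was less clear-cut**
- My pull test on the pack was ambiguous. It resisted with only about 4 N while giving about 5 mm, so I pushed it to the stop a second time, at about 11.5 N.
- The tool picked up about 1° of tilt during the pushes. It had no visible effect on how the pack sits.

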